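# Box the checked blocks and put the scraper away

## Task

The checked aluminium blocks are lying about on the bench: first gather all of them on the steel tray, then carry the tray to the cardboard carton beside it and tip it, so that the blocks slide off its open edge into the carton, and lay the empty tray flat on its green mat again. Put the flat scraper away too: swing the guard arm of the wooden holder out from before the slot as far as it goes, and slide the scraper, blade first, fully home into the slot. Leave the guard swung out, let go of everything, and do not knock over the pen cup.

Things in the scene. Friction and masses are not known exactly. Their poses are not given: they have to be found in the camera images.
- block0: Aluminium saddle block, 60 mm long (x), 30 mm wide (y), 26 mm high, with a 24 mm wide, 11 mm deep notch across the middle of its top; about 90 g. There are two to four such blocks, all alike, lying singly on the bench. Origin: centre of its underside; z up.
- block1: Aluminium saddle block, 60 mm long (x), 30 mm wide (y), 26 mm high, with a 24 mm wide, 11 mm deep notch across the middle of its top; about 90 g. There are two to four such blocks, all alike, lying singly on the bench. Origin: centre of its underside; z up.
- block2: Aluminium saddle block, 60 mm long (x), 30 mm wide (y), 26 mm high, with a 24 mm wide, 11 mm deep notch across the middle of its top; about 90 g. There are two to four such blocks, all alike, lying singly on the bench. Origin: centre of its underside; z up.
- block3: Aluminium saddle block, 60 mm long (x), 30 mm wide (y), 26 mm high, with a 24 mm wide, 11 mm deep notch across the middle of its top; about 90 g. There are two to four such blocks, all alike, lying singly on the bench. Origin: centre of its underside; z up.
- tray: Smooth steel tray, 0.3 kg: floor 200 mm (x) by 160 mm (y), 4 mm thick; 4 mm walls rise to 22 mm above the underside at both sides (y = +-78 mm) and the back (x = -98 mm); the front edge (x = +100 mm) is open. An upright black grip plate stands behind the back wall. Origin: centre of the underside; x to the open edge, z up. It starts on the mat, open edge towards the carton.
- tray_grip (a point): Where to pinch the tray's upright grip plate: 55 mm above the tray's underside, at tray x = -105 mm, y = 0. The plate is 10 mm thick (tray x; pinch across this), 70 mm wide (y) and rises to 72 mm above the underside.
- tray_lip (a point): Middle of the tray's open front edge, on the upper face of the floor.
- mat: Green mat fixed on the bench, 180 mm (x) by 230 mm (y), 4 mm thick; the tray's place. Origin: centre of its underside.
- carton: Open-topped cardboard carton, fixed on the bench, 230 mm (x) by 250 mm (y) outside, 100 mm high, walls and floor 5 mm. Its -x side faces the mat. Origin: centre of its underside.
- scraper: Flat scraper on the bench, 160 mm long: steel blade 54 mm wide (y), 4 mm thick, to x = +75 mm; black block handle from x = -85 mm to 0, 26 mm wide, 28 mm high; the whole underside is flat. About 140 g. Origin: underside, at the handle's front end; x to the blade's tip, z up.
- scraper_grip (a point): Point to pinch on the scraper's handle: middle of its length and width, 24 mm above its underside.
- scraper_tip (a point): Middle of the blade's front edge, on its underside.
- holder: Wooden scraper holder fixed on the bench: a base, x from -80 to +70 mm, 90 mm wide (y), whose top is a flat shelf 22 mm above the bench; from x = -10 mm on, side walls and a roof (to 46 mm high) form a slot that ends at a stop at x = +60 mm. Origin: underside at x = 0, y = 0; x into the slot, z up.
- slot_mouth (a point): Middle of the slot's mouth, on the shelf (holder x = -10 mm). The slot is 62 mm wide (y), 14 mm high above the shelf and opens to holder -x. The scraper lies flat on the shelf and slides in along +x until its blade meets the stop, the handle staying outside.
- guard (a joint): Angle of the holder's steel guard arm, rad: about 0 = across the slot's mouth, 2.1 = swung fully out, at its end stop. Seen from above it turns clockwise as it opens: from pointing to holder -y, through -x, towards +y. It stays where it is left. The arm is 10 mm thick, 79 mm long, 29 to 43 mm above the bench.
- guard_knob (a point): Point to pinch on the upright round knob at the guard arm's free end: on its axis, 72 mm above the bench. The knob is 14 mm thick, rises to 81 mm, and stands 72 mm from the hinge axis.
- guard_hinge (a point): Point on the guard arm's upright hinge axis, 29 mm above the bench (holder x = -18 mm, y = +54 mm).
- pen_cup: Grey pen cup with pens, 68 mm across, 85 mm high without the pens, not to be knocked over. Origin: centre of its underside.
Mind the look-alikes: they are no part of the job. There is more than one size of the holder; the one meant has the size given above.

How it is judged (in metres and radians):
On the way, in this order (a step that is already met when the one before it is completed fails the run):
1. all the blocks lie on the tray (x of block0 in the frame of tray between -0.1 and 0.1 m and y of block0 in the frame of tray between -0.08 and 0.08 m and z of block0 in the frame of tray between -0.005 and 0.045 m and linear speed of each of block0, block1, block2, block3 below 0.03 m/s and x of block1 in the frame of tray between -0.1 and 0.1 m and y of block1 in the frame of tray between -0.08 and 0.08 m and z of block1 in the frame of tray between -0.005 and 0.045 m and x of block2 in the frame of tray between -0.1 and 0.1 m and y of block2 in the frame of tray between -0.08 and 0.08 m and z of block2 in the frame of tray between -0.005 and 0.045 m and x of block3 in the frame of tray between -0.1 and 0.1 m and y of block3 in the frame of tray between -0.08 and 0.08 m and z of block3 in the frame of tray between -0.005 and 0.045 m), for 0.2 s.
2. the tray is tipped, its open edge over the carton, with blocks on it (angle between tray's own z axis and vertical above 0.17 rad and x of tray_lip in the frame of carton between -0.15 and 0.15 m and y of tray_lip in the frame of carton between -0.15 and 0.15 m and z of tray_lip in the frame of carton between 0.06 and 0.3 m and ((x of block0 in the frame of tray between -0.1 and 0.1 m and y of block0 in the frame of tray between -0.08 and 0.08 m and z of block0 in the frame of tray between -0.005 and 0.045 m) or (x of block1 in the frame of tray between -0.1 and 0.1 m and y of block1 in the frame of tray between -0.08 and 0.08 m and z of block1 in the frame of tray between -0.005 and 0.045 m) or (x of block2 in the frame of tray between -0.1 and 0.1 m and y of block2 in the frame of tray between -0.08 and 0.08 m and z of block2 in the frame of tray between -0.005 and 0.045 m) or (x of block3 in the frame of tray between -0.1 and 0.1 m and y of block3 in the frame of tray between -0.08 and 0.08 m and z of block3 in the frame of tray between -0.005 and 0.045 m))).
3. all the blocks are in the carton (x of block0 in the frame of carton between -0.115 and 0.115 m and y of block0 in the frame of carton between -0.125 and 0.125 m and z of block0 in the frame of carton between 0 and 0.09 m and x of block1 in the frame of carton between -0.115 and 0.115 m and y of block1 in the frame of carton between -0.125 and 0.125 m and z of block1 in the frame of carton between 0 and 0.09 m and x of block2 in the frame of carton between -0.115 and 0.115 m and y of block2 in the frame of carton between -0.125 and 0.125 m and z of block2 in the frame of carton between 0 and 0.09 m and x of block3 in the frame of carton between -0.115 and 0.115 m and y of block3 in the frame of carton between -0.125 and 0.125 m and z of block3 in the frame of carton between 0 and 0.09 m), for 0.2 s.
At the end, for the whole second after the job is handed in: Every block lies at rest inside the carton, below its rim; the tray lies flat on the mat, its centre within 50 mm of the mat's; the scraper lies flat in the holder's slot, blade tip within 15 mm of the stop, in line within 0.15 rad; the guard arm stands within 0.15 rad of its end stop (all of step 3 and linear speed of each of block0, block1, block2, block3, tray, scraper below 0.03 m/s and horizontal distance between tray and mat below 0.05 m and angle between tray's own z axis and vertical below 0.07 rad and height (world z) of tray below 0.014 m and x of scraper_tip in the frame of holder between 0.045 and 0.07 m and y of scraper_tip in the frame of holder between -0.012 and 0.012 m and z of scraper_tip in the frame of holder between 0.014 and 0.034 m and angle between the x axis of scraper and the x axis of holder, either way round below 0.15 rad and angle between scraper's own z axis and vertical below 0.15 rad and value of joint guard above 1.95 rad); the robot touches nothing.
It fails at once if the pen cup is knocked over (angle between pen_cup's own z axis and vertical above 0.8 rad).
Of block0, block1, block2, block3 only 2 to 4 are there at a start; the rules pass over those that are not, and their reading is None.
At some moment in a run one of block0, block1, block2, block3, scraper may be knocked a few centimetres aside while the robot is not near it.
It also fails if it takes over 210 s, if anything falls off the work surface, if the arm or the gripper's body presses on something with over 40 N, if the wrist force passes 120 N, or if a joint passes its speed limit or range.

## Robot

A 6-joint arm with a two-finger parallel gripper is mounted at the origin on the work surface. World frame = base frame: x ahead of the robot, y to its left, z up, the work surface at z = 0. Lengths are in mm, angles in rad, forces in N, time in s.
With the tool pointing down it reaches from about 275 to 850 mm from the base axis. Payload 19 kg.
Tool frame: the origin (TCP) lies between the finger pads; the fingertips stand 25 mm ahead of it and the grasp point (between the pads) lies 6 mm ahead of it; z points along the fingers, y is the line along which they close (so a half turn about z gives the same grasp; the last joint's range is limited). The gripper opens to 85 mm and grips with 20 to 120 N. Pads are 22 mm wide; open, the fingers measure 114 mm over their backs; the gripper's body (76 mm by 85 mm) begins 54 mm behind the grasp point. The pads swing forward as they close: fully open they stand 13 mm farther back than shut.
Start: joints at [0.985, 0.15, 1.437, -0, 1.554, -0.134], TCP at [251.037, 517.275, 256.267] pointing down, gripper open.
Joint ranges: [-2.8, 2.8], [-0.68, 2.1], [0.12, 2.68], [-1.39, 4.53], [0.16, 2.79], [-2.81, 2.81]. Speed limits (rad/s): [1.89, 1.89, 2.22, 3.01, 3.01, 3.01].

## Interface

Orientations are given as a unit quaternion [x, y, z, w].
In Python, from cell import robot, optics, close_job gives the robot as it stands. The module is installed in compiled form; this text tells all that it offers.
- The arm moves only by the tool servo_tool, never from a script. Its argument "steps" is a list of rows, each a list of 3 entries, a list of its own where there are three numbers: the shift along the tool's x, y, z as a fraction of full scale, then the turn about the tool's z as a fraction of full scale, then the opening, from -1 (shut) to 1 (fully open). A call has 1 to 5 rows; each row shifts and turns the commanded pose from where the row before left it, along the tool's axes as they then stand; what a row does not reach is not made up. Full scale, the value 1, is 0.04 m for a shift and 0.1 rad for a turn. A row lasts 1/10 s, in which the tool goes at most 50 mm and 8.59 degrees, less where a joint would pass 70% of its speed; a pose out of reach is approached as far as the arm can. A call with a number of a shift or a turn outside -1 to 1 is refused whole. A call with a gripper value outside its range is refused whole. The fingers move at their own pace and stop on an object; "grip_force" is the grip in N (left out, the last holds). Time passes only in rows, so rows that do not move let the fingers close. It gives the time, the measured TCP pose, the force, the opening and the grip force at its end, in the units of the state.
- robot.observe(): the state, without advancing time (a new reading comes with each control period).
- optics.grab_frame(name): name is "scene" or "side" or "wrist"; returns a dict with "pixels" (480x640x3 uint8, blue, green, red), "mtx" (3x3 intrinsics, pixels), "xyz" and "orientation" of the camera in the world; the wrist camera has in their place "hand_eye" (4x4, takes a point from camera to tool coordinates, whose origin is the TCP and whose axes are the flange's). Camera axes: x right, y down, z forward; pixel columns grow to the right and rows downward; lengths in mm; the calibration is good to about 2 mm. The wrist camera is an equidistant fisheye: a pixel r from the principal point sees the ray r / f radians off the axis. A picture is of the moment at which its call begins: read the wrist's pose just before it. There is no depth.
- close_job(): hands the job in; it is judged then, once.
The state is a dict: "t": time; "joint_positions": joint angles; "joint_velocities": joint speeds; "joint_efforts": joint torques, N m; "eef_pos": TCP position; "eef_rot": TCP orientation; "wrist_force": force on the tool from outside, world axes, zero at the start; "ft_torque": the same for the moment, N m; "grip_width": finger opening in mm; "grasp_force": force on a finger pad.
Only numpy, scipy, OpenCV 4.12 (cv2) and the standard library are available. Lean on these libraries where they do the work, as an engineer would, in place of code of your own. Each camera call takes 0.05 s, during which the arm holds its last target. There are 200 camera calls.

## Working session

There is one attempt and no reset: what is moved stays moved. The work goes in short steps, Python scripts to look and compute and a tool call to move; the robot and the scene stay as the last step left them, time stands still between calls to the robot, and variables do not carry over. Pictures are saved under pics/ and viewed, at most 14 in all, crops included, and the job is handed in when it is done.

Besides the shell and the picture viewer there is one more tool, called by a JSON object that holds its "api" and its "payload". servo_tool: Moves the arm, as the interface text tells. Its arguments: {"type":"object","properties":{"steps":{"type":"array","items":{"type":"array"}},"grip_force":{"type":"number"}},"required":["steps"]}

```bash
ls; mkdir -p pics; cat > h.py <<'E'
import numpy as np, cv2
from scipy.spatial.transform import Rotation as R
from cell import robot, optics, close_job
def grab(n):
    s=robot.observe(); f=optics.grab_frame(n); f['pixels']=np.array(f['pixels']); 
    K=np.array(f['mtx'],float); f['K']=K
    if n=='wrist':
        H=np.array(f['hand_eye'],float); Rt=R.from_quat(s['eef_rot']).as_matrix()
        f['Rc']=Rt@H[:3,:3]; f['c']=Rt@H[:3,3]+np.array(s['eef_pos'])
    else:
        f['Rc']=R.from_quat(f['orientation']).as_matrix(); f['c']=np.array(f['xyz'],float)
    f['n']=n; return f
def rays(f,p):
    p=np.atleast_2d(np.asarray(p,float)); K=f['K']
    x=(p[:,0]-K[0,2])/K[0,0]; y=(p[:,1]-K[1,2])/K[1,1]
    if f['n']=='wrist':
        r=np.hypot(x,y)+1e-12; d=np.c_[np.sin(r)*x/r,np.sin(r)*y/r,np.cos(r)]
    else: d=np.c_[x,y,np.ones_like(x)]
    d=d/np.linalg.norm(d,axis=1)[:,None]; return d@f['Rc'].T
def onplane(f,p,z):
    d=rays(f,p); return f['c']+d*((z-f['c'][2])/d[:,2])[:,None]
def tri(f1,p1,f2,p2):
    A=np.zeros((3,3)); b=np.zeros(3)
    ds=[]
    for f,p in((f1,p1),(f2,p2)):
        d=rays(f,p)[0]; M=np.eye(3)-np.outer(d,d); A+=M; b+=M@f['c']
    X=np.linalg.solve(A,b)
    return X,[float(np.linalg.norm(np.cross(rays(f,p)[0],X-f['c']))) for f,p in((f1,p1),(f2,p2))]
def proj(f,X):
    q=(np.atleast_2d(X)-f['c'])@f['Rc']; K=f['K']
    if f['n']=='wrist':
        rr=np.hypot(q[:,0],q[:,1]); t=np.arctan2(rr,q[:,2]); u=q[:,:2]/rr[:,None]*t[:,None]
    else: u=q[:,:2]/q[:,2:]
    return u*[K[0,0],K[1,1]]+K[:2,2]
E
python3 - <<'E'
from h import *
import pickle
np.set_printoptions(precision=3,suppress=True)
for n in('scene','side','wrist'):
    f=grab(n); cv2.imwrite(f'pics/{n}0.png',f['pixels']); pickle.dump(f,open(f'{n}0.pkl','wb')); print(n,f['c'],f['Rc'][:,2],f['K'][0],f['K'][1])
s=robot.observe(); print(s['t'],s['eef_pos'],s['eef_rot'],s['grip_width'])
E
```

```text
pics
scene [1082.016 -439.848  867.67 ] [-0.491  0.412 -0.767] [433.562   0.    317.127] [  0.    433.562 239.019]
side [ 535.379 -692.311  889.575] [ 0.028  0.635 -0.772] [487.938   0.    318.714] [  0.    487.938 239.332]
wrist [181.855 550.938 374.18 ] [ 0.271 -0.133 -0.953] [371.648   0.    314.868] [  0.    371.648 240.391]
0.15 [250.966 517.161 255.828] [ 0.224  0.975 -0.    -0.   ] 85.32912265696879
```

View pics/scene0.png

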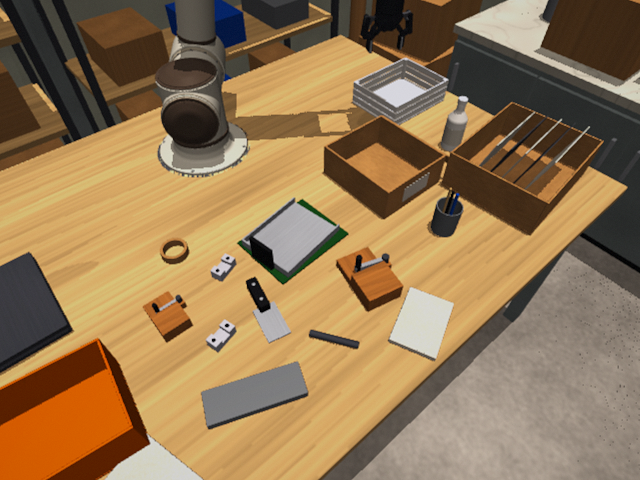

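View pics/side0.png

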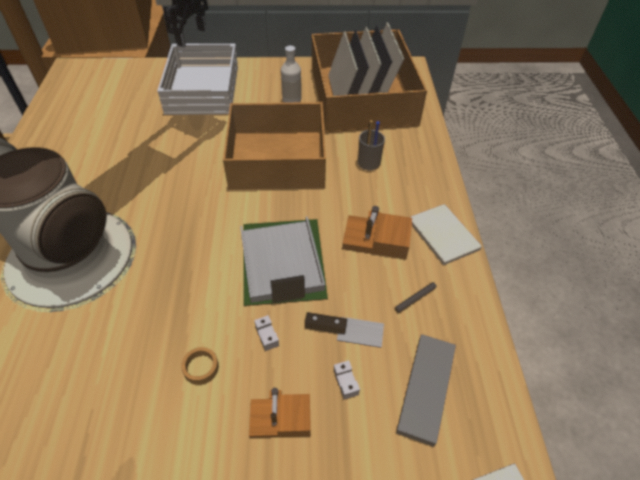

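View pics/wrist0.png

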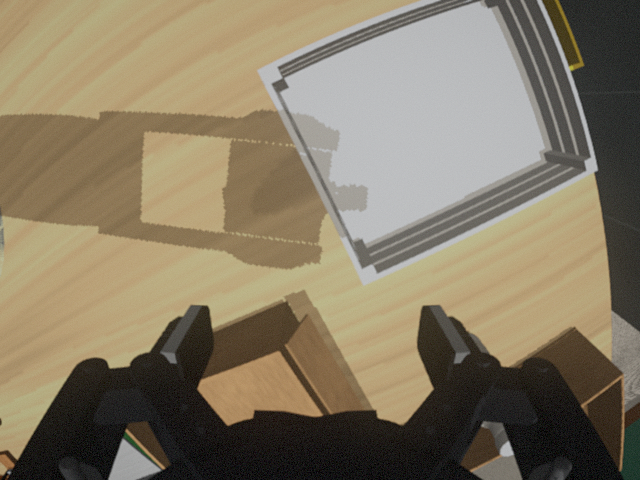

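```bash
python3 - <<'E'
from h import *
import pickle
np.set_printoptions(precision=0,suppress=True)
S=pickle.load(open('scene0.pkl','rb'));D=pickle.load(open('side0.pkl','rb'))
P=[('blkA',(223,267),(266,332)),('blkB',(221,335),(346,379)),('gripplate top L',(250,240),(274,279)),('plate top R',(272,253),(304,276)),('trayfrontL',(294,200),(243,229)),
('trayfrontR',(340,235),(309,221)),('cup top',(448,205),(371,140)),('cartonNearL',(325,158),(227,150)),('cartonNearR',(388,188),(325,147)),('cartonFarR',(446,160),(323,105)),('cartonFarL',(381,118),(230,105)),
('holdA knob',(386,257),(374,210)),('holdA hinge',(358,264),(370,233)),('holdB knob',(180,299),(275,392)),('holdB hinge',(157,307),(274,417)),
('A far R bot?',(402,289),(411,219)),('scr handle end',(254,285),(308,321)),('scr tip',(276,325),(382,333))]
for n,a,b in P: X,e=tri(S,a,D,b); print(n,X,np.array(e))
for n,f in(('scene',S),('side',D)):
    hsv=cv2.cvtColor(f['pixels'],cv2.COLOR_BGR2HSV)
    m=cv2.inRange(hsv,(0,0,130),(180,60,255))
    c,l,st,ce=cv2.connectedComponentsWithStats(m)
    for i in range(1,c):
        if 30<st[i,4]<900: print(n,ce[i],st[i,4],onplane(f,ce[i],20)[0])
W=pickle.load(open('wrist0.pkl','rb'));s=robot.observe()
print(np.array(R.from_quat(s['eef_rot']).as_matrix()*100)); f=grab('wrist'); print(np.array(f['hand_eye'])*100)
E
```

```text
blkA [ 456. -212.   14.] [2. 2.]
blkB [ 609. -314.   15.] [1. 1.]
gripplate top L [ 475. -135.   81.] [6. 6.]
plate top R [ 534. -116.   68.] [3. 3.]
trayfrontL [391.  57.  20.] [1. 1.]
trayfrontR [549.  90.  -2.] [8. 8.]
cup top [709. 302.  85.] [2. 2.]
cartonNearL [362. 202. 105.] [26. 26.]
cartonNearR [589. 208. 128.] [9. 9.]
cartonFarR [591. 441.  87.] [4. 4.]
cartonFarL [337. 443.  88.] [3. 3.]
holdA knob [701.  97.  38.] [0. 0.]
holdA hinge [682.  19.  51.] [4. 4.]
holdB knob [ 477. -339.   23.] [0. 0.]
holdB hinge [ 478. -391.   43.] [1. 1.]
A far R bot? [786.  63.  37.] [4. 4.]
scr handle end [ 540. -181.    2.] [1. 1.]
scr tip [ 682. -223.   37.] [7. 7.]
scene [176.  47.] 135 [-602.  229.   20.]
scene [189.  54.] 35 [-516.  239.   20.]
scene [165.  88.] 33 [-353.   53.   20.]
scene [190.  96.] 341 [-247.   95.   20.]
scene [375. 101.] 67 [192. 572.  20.]
scene [399. 107.] 134 [271. 608.  20.]
scene [463.  98.] 45 [378. 817.  20.]
scene [405. 108.] 31 [286. 622.  20.]
scene [458. 117.] 195 [438. 713.  20.]
scene [516. 128.] 77 [595. 811.  20.]
scene [543. 136.] 81 [676. 840. 
[... 865 characters left out ...]
73. 587.  20.]
side [544. 107.] 132 [1259.  527.   20.]
side [204. 104.] 54 [241. 550.  20.]
side [548. 113.] 40 [1262.  495.   20.]
side [611. 152.] 244 [1377.  321.   20.]
side [575. 175.] 45 [1246.  231.   20.]
side [582. 183.] 41 [1252.  200.   20.]
side [ 43. 211.] 778 [-92. 124.  20.]
side [262. 321.] 115 [ 447. -189.   20.]
side [267. 335.] 255 [ 458. -220.   20.]
side [346. 378.] 477 [ 609. -313.   20.]
side [275. 403.] 67 [ 477. -359.   20.]
side [503. 474.] 420 [ 860. -487.   20.]
[[ -90.   44.   -0.]
 [  44.   90.   -0.]
 [   0.   -0. -100.]]
[[    -0.    -95.    -30.   7693.]
 [   100.     -0.     -0.     11.]
 [     0.    -30.     95. -11840.]
 [     0.      0.      0.    100.]]
```

{"api": "servo_tool", "payload": {"steps": [[[0, 0, -0.8], -1, 1], [[0, 0, -0.8], -1, 1], [[0, 0, -0.8], -1, 1], [[0, 0, -0.8], -1, 1], [[0, 0, -0.4], -0.52, 1]]}}

```text
t: 0.7
eef_pos: [251.1, 517.3, 403.1]
eef_rot: [-0.002, 1.0, 0.001, 0.001]
wrist_force: [-0.4, 0.8, -0.1]
grip_width: 85.3
grasp_force: 0.0
```

{"api": "servo_tool", "payload": {"steps": [[[-0.32, -0.95, 0], 0, 1], [[-0.32, -0.95, 0], 0, 1], [[-0.32, -0.95, 0], 0, 1], [[-0.32, -0.95, 0], 0, 1], [[-0.32, -0.95, 0], 0, 1]]}}

```text
t: 1.2
eef_pos: [315.2, 325.8, 400.2]
eef_rot: [-0.0, 1.0, -0.0, 0.0]
wrist_force: [1.7, 0.7, 0.9]
grip_width: 85.6
grasp_force: 0.0
```

{"api": "servo_tool", "payload": {"steps": [[[-0.32, -0.95, 0], 0, 1], [[-0.32, -0.95, 0], 0, 1], [[-0.32, -0.95, 0], 0, 1], [[-0.32, -0.95, 0], 0, 1], [[-0.32, -0.95, 0], 0, 1]]}}

```text
t: 1.7
eef_pos: [379.1, 135.7, 400.4]
eef_rot: [-0.0, 1.0, -0.0, 0.0]
wrist_force: [1.2, 0.3, 0.0]
grip_width: 85.5
grasp_force: 0.0
```

{"api": "servo_tool", "payload": {"steps": [[[-0.32, -0.95, 0], 0, 1], [[-0.32, -0.95, 0], 0, 1], [[-0.32, -0.95, 0], 0, 1], [[-0.32, -0.95, 0], 0, 1], [[-0.32, -0.95, 0], 0, 1]]}}

```text
t: 2.2
eef_pos: [443.3, -54.4, 400.3]
eef_rot: [0.0, 1.0, -0.0, 0.0]
wrist_force: [1.4, 1.1, -0.2]
grip_width: 85.0
grasp_force: 0.0
```

{"api": "servo_tool", "payload": {"steps": [[[-0.32, -0.95, 0], 0, 1], [[-0.32, -0.95, 0], 0, 1], [[0, 0, 0], 0, 1], [[0, 0, 0], 0, 1]]}}

```text
t: 2.6
eef_pos: [468.8, -129.2, 399.8]
eef_rot: [0.001, 1.0, 0.0, -0.001]
wrist_force: [-0.3, -0.1, 0.2]
grip_width: 85.5
grasp_force: 0.0
```

```bash
python3 - <<'E'
from h import *
import pickle
np.set_printoptions(precision=3,suppress=True)
f=grab('wrist'); cv2.imwrite('pics/w1.png',f['pixels']); pickle.dump(f,open('w1.pkl','wb')); print(f['c'],f['Rc'])
s=robot.observe(); print(s)
E
```

```text
[ 392.017 -129.181  518.325] [[ 0.002  0.954  0.301]
 [ 1.    -0.002 -0.   ]
 [ 0.     0.301 -0.954]]
{'t': 2.65, 'joint_positions': array([-0.426, -0.044,  1.355,  0.   ,  1.831, -1.997]), 'joint_velocities': array([ 0.022, -0.017,  0.004, -0.001, -0.001,  0.   ]), 'joint_efforts': array([ -2.134, -50.908, -57.415,  -0.109,  -0.104,  -0.1  ]), 'eef_pos': array([ 468.655, -128.447,  400.216]), 'eef_rot': array([ 0.,  1.,  0., -0.]), 'wrist_force': array([ 0.251, -0.114, -0.445]), 'ft_torque': array([-0.031,  0.018,  0.048]), 'grasp_force': 0.0, 'grip_width': 85.84361319832426}
```

View pics/w1.png

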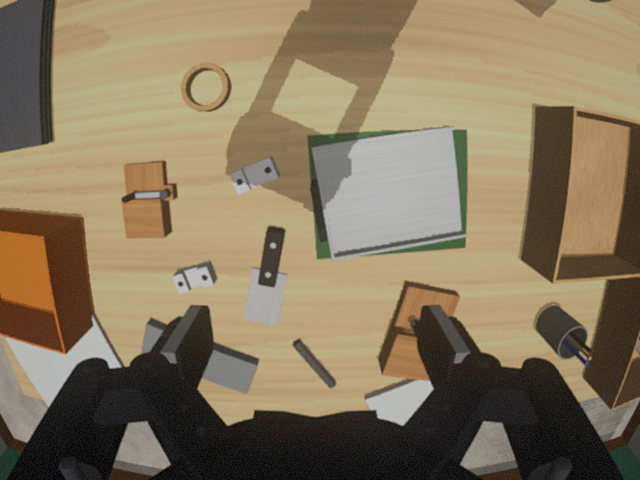

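```bash
python3 - <<'E'
from h import *
import pickle
np.set_printoptions(precision=1,suppress=True)
f=pickle.load(open('w1.pkl','rb')); S=pickle.load(open('scene0.pkl','rb'));D=pickle.load(open('side0.pkl','rb'))
g=cv2.cvtColor(f['pixels'],cv2.COLOR_BGR2HSV)
for n,(x0,y0,x1,y1) in dict(A=(222,148,290,202),B=(165,252,222,300)).items():
    sub=g[y0:y1,x0:x1]; m=cv2.inRange(sub,(0,0,60),(180,75,255))
    m=cv2.morphologyEx(m,cv2.MORPH_CLOSE,np.ones((5,5)))
    cs=max(cv2.findContours(m,0,2)[0],key=cv2.contourArea)[:,0]+[x0,y0]
    w=onplane(f,cs,20)[:,:2].astype(np.float32); r=cv2.minAreaRect(w); print(n,cv2.contourArea(cs),r)
# black screw dots on block tops as marks
for n,a,b,c in(('A1',(239,182),None,None),('A2',(268,170),None,None),('B1',(180,285),None,None),('B2',(206,276),None,None)): print(n,onplane(f,a,26)[0])
for n,a,z in(('tBL',(310,147),26),('tFL',(455,127),26),('tFR',(465,235),26),('tBR',(333,258),26),('plateL',(312,181),76),('plateR',(322,241),76),
 ('mat1',(308,138),4),('mat2',(466,129),4),('mat3',(466,247),4),('mat4',(318,258),4),('scrH',(275,227),28),('scrJ',(267,286),28),('scrTipL',(246,318),4),('scrTipR',(276,324),4),
 ('hold1',(409,282),22),('hold2',(459,293),22),('hold3',(380,374),46),('knobtop',(414,321),81),('cN1',(535,105),100),('cN2',(554,281),100)): print(n,onplane(f,a,z)[0])
for n,a,b in (('A',(223.,267),(254,175)),('B',(221,335),(195,277)),('plateTopL',(252,236),(312,181)),('plateTopR',(272,252),(322,241))): print(n,tri(S,a,f,b))
E
```

```text
A 1051.0 ((456.4291076660156, -212.3793487548828), (33.47122573852539, 66.52734375), 22.770917892456055)
B 1259.5 ((608.8390502929688, -317.3935546875), (52.364891052246094, 97.04277801513672), 3.299421787261963)
A1 [ 464.4 -231.8   26. ]
A2 [ 448.9 -191.6   26. ]
B1 [ 618.1 -334.6   26. ]
B2 [ 602.3 -290.7   26. ]
tBL [ 418.7 -135.5   26. ]
tFL [385.2  62.4  26. ]
tFR [539.4  90.3  26. ]
tBR [ 573.4 -103.8   26. ]
plateL [ 456.9 -132.6   76. ]
plateR [ 532.4 -120.4   76. ]
mat1 [ 407.4 -138.5    4. ]
mat2 [386.5  88.5   4. ]
mat3 [565.4 104.3   4. ]
mat4 [ 581.5 -124.8    4. ]
scrH [ 527.3 -184.1   28. ]
scrJ [ 616.1 -199.1   28. ]
scrTipL [ 684.1 -239.6    4. ]
scrTipR [ 694.2 -191.7    4. ]
hold1 [613.9  10.9  22. ]
hold2 [635.   95.3  22. ]
hold3 [765.4 -25.5  46. ]
knobtop [647.2   7.6  81. ]
cN1 [347.7 145.  100. ]
cN2 [585.9 215.1 100. ]
A (array([ 456.6, -213.3,   13.9]), [0.5208555290590903, 0.5208555290590802])
B (array([ 609.4, -313.9,   13.2]), [0.9661117588798539, 0.9661117588797292])
plateTopL (array([ 460. , -128.6,   67.6]), [4.436582305201315, 4.436582305201333])
plateTopR (array([ 534.5, -119.2,   70.9]), [1.2395234815183325, 1.2395234815183467])
```

```bash
python3 - <<'E'
from h import *
import pickle
f=pickle.load(open('w1.pkl','rb'))['pixels']
a=cv2.resize(f[120:300,160:300],None,fx=3,fy=3,interpolation=cv2.INTER_CUBIC)
b=cv2.resize(f[120:300,300:410],None,fx=3,fy=3,interpolation=cv2.INTER_CUBIC)
cv2.imwrite('pics/c1.png',np.hstack([a,b])); print(np.hstack([a,b]).shape)
E
```

```text
(540, 750, 3)
```

View pics/c1.png

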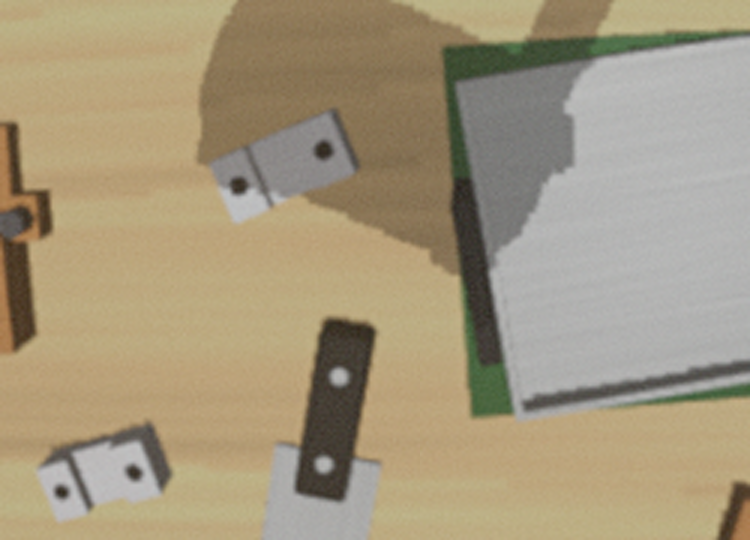

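{"api": "servo_tool", "payload": {"steps": [[[0.1, -0.69, 0], 1, 1], [[0.1, -0.69, 0.7], 0, 1], [[0.1, -0.7, 0.7], 0, 1], [[0, 0, 0.7], 1, 1], [[0, 0, 0.7], 1, 1]]}}

```text
t: 3.15
eef_pos: [451.0, -210.2, 287.6]
eef_rot: [0.151, 0.989, -0.0, 0.0]
wrist_force: [-0.1, 0.1, 0.1]
grip_width: 85.3
grasp_force: 0.0
```

{"api": "servo_tool", "payload": {"steps": [[[0, 0, 0.7], 1, 1], [[0, 0, 0.7], 1, 1], [[0, 0, 0.7], 1, 1], [[0, 0, 0.7], 1, 1], [[0, 0, 0.7], 1, 1]]}}

```text
t: 3.65
eef_pos: [451.4, -209.5, 147.8]
eef_rot: [0.39, 0.921, -0.0, 0.001]
wrist_force: [1.0, 0.4, -0.9]
grip_width: 85.5
grasp_force: 0.0
```

{"api": "servo_tool", "payload": {"steps": [[[0, 0, 0.7], 1, 1], [[0, 0, 0.7], 1, 1], [[0, 0, 0], 1, 1], [[0, 0, 0], 1, 1], [[0, 0, 0], 0.03, 1]]}}

```text
t: 4.15
eef_pos: [451.5, -209.7, 92.7]
eef_rot: [0.566, 0.824, -0.0, 0.0]
wrist_force: [-0.0, -0.4, -0.6]
grip_width: 85.2
grasp_force: 0.0
```

```bash
cat >> h.py <<'E'
def to(xyz,ang=None):
    """units to go to world xyz; ang = wanted tool-x heading, deg"""
    s=robot.observe(); p=np.array(s['eef_pos']); M=R.from_quat(s['eef_rot']).as_matrix()
    a=np.degrees(np.arctan2(M[1,0],M[0,0])); 
    print('pos',p.round(1),'head',round(a,1),'F',np.round(s['wrist_force'],1),'w',round(s['grip_width'],1),'j6',round(s['joint_positions'][5],2),'t',round(s['t'],2))
    print('units',(M.T@(np.array(xyz)-p)/40).round(3),'turn', None if ang is None else round(np.radians((a-ang+180)%360-180)*10,2))
E
python3 -c "
from h import *
to((456.5,-212,28),111.1)"
```

```text
pos [ 451.5 -209.7   92.7] head 111.1 F [-0.  -0.4 -0.6] w 85.2 j6 -0.96 t 4.15
units [-0.097  0.097  1.616] turn -0.01
```

{"api": "servo_tool", "payload": {"steps": [[[-0.1, 0.1, 0.54], 0, 1], [[0, 0, 0.54], 0, 1], [[0, 0, 0.54], 0, 1], [[0, 0, 0], 0, -1], [[0, 0, 0], 0, -1]], "grip_force": 40}}

```text
t: 4.65
eef_pos: [456.7, -212.8, 28.3]
eef_rot: [0.565, 0.825, -0.0, 0.0]
wrist_force: [-0.3, 0.2, 0.8]
grip_width: 59.1
grasp_force: 0.0
```

{"api": "servo_tool", "payload": {"steps": [[[0, 0, 0], 0, -1], [[0, 0, 0], 0, -1], [[0, 0, 0], 0, -1], [[0, 0, 0], 0, -1], [[0, 0, 0], 0, -1]]}}

```text
t: 5.15
eef_pos: [457.0, -213.4, 28.9]
eef_rot: [0.566, 0.825, 0.0, 0.001]
wrist_force: [-0.9, 2.1, 9.5]
grip_width: 29.2
grasp_force: 39.5
```

{"api": "servo_tool", "payload": {"steps": [[[0, 0, -0.7], 0, -1], [[0, 0, -0.7], 1, -1], [[0, 0, -0.7], 0.97, -1], [[0, 0, 0], 0, -1], [[0.7, 0.11, 0], 0, -1]]}}

```text
t: 5.65
eef_pos: [456.5, -186.5, 112.5]
eef_rot: [0.644, 0.765, -0.0, 0.001]
wrist_force: [-0.2, 0.5, -1.8]
grip_width: 29.1
grasp_force: 40.6
```

{"api": "servo_tool", "payload": {"steps": [[[0.7, 0.11, 0], 0, -1], [[0.7, 0.11, 0], 0, -1], [[0.7, 0.11, 0], 0, -1], [[0.7, 0.12, 0], 0, -1], [[0, 0, 0], 0, -1]]}}

```text
t: 6.15
eef_pos: [454.4, -68.8, 111.4]
eef_rot: [0.643, 0.766, 0.0, -0.0]
wrist_force: [0.6, 0.4, -1.3]
grip_width: 28.7
grasp_force: 40.6
```

```bash
python3 -c "
from h import *
to((455.3,-71.5,37.5),99.7)
cv2.imwrite('pics/w2.png',cv2.resize(grab('wrist')['pixels'],None,fx=1,fy=1))"
```

```text
pos [454.4 -68.8 111.4] head 100.0 F [ 0.6  0.4 -1.3] w 28.7 j6 -0.49 t 6.15
units [-0.071  0.011  1.848] turn 0.05
```

View pics/w2.png

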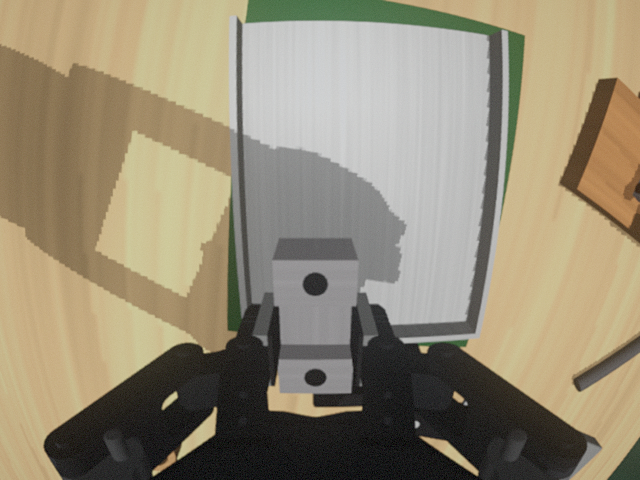

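{"api": "servo_tool", "payload": {"steps": [[[-0.07, 0.01, 0.6], 0.05, -1], [[0, 0, 0.6], 0, -1], [[0, 0, 0.5], 0, -1], [[0, 0, 0.12], 0, -1], [[0, 0, 0], 0, -1]]}}

```text
t: 6.7
eef_pos: [455.4, -74.5, 38.5]
eef_rot: [0.646, 0.763, -0.0, -0.0]
wrist_force: [1.2, 0.1, -0.6]
grip_width: 28.9
grasp_force: 40.6
```

{"api": "servo_tool", "payload": {"steps": [[[0, 0, 0], 0, 0.05], [[0, 0, 0], 0, 0.05], [[0, 0, -0.7], 0, 0.05], [[0, 0, -0.7], 0, 0.05], [[0, 0, -0.7], 0, 0.4]]}}

```text
t: 7.2
eef_pos: [455.6, -74.1, 124.4]
eef_rot: [0.646, 0.763, 0.0, 0.0]
wrist_force: [0.5, 0.9, 0.3]
grip_width: 57.7
grasp_force: 0.0
```

```bash
python3 -c "
from h import *
to((610.2,-313,100),110)
f=grab('side');cv2.imwrite('pics/s1.png',f['pixels'])
hsv=cv2.cvtColor(f['pixels'],cv2.COLOR_BGR2HSV)[350:410,320:375]
m=cv2.inRange(hsv,(0,0,130),(180,60,255)); print(cv2.connectedComponentsWithStats(m)[2:])
"
```

```text
pos [455.6 -74.1 124.4] head 99.5 F [0.5 0.9 0.3] w 57.7 j6 -0.49 t 7.2
units [-6.529  2.825  0.613] turn -1.83
(array([[   0,    0,   55,   60, 2788],
       [  14,   11,   26,   34,  512]], dtype=int32), array([[27.20731707, 29.8472023 ],
       [25.87109375, 27.609375  ]]))
```

{"api": "servo_tool", "payload": {"steps": [[[-0.8, 0.35, 0], 0, 1], [[-0.82, 0.35, 0], 0, 1], [[-0.82, 0.35, 0], 0, 1], [[-0.82, 0.35, 0], 0, 1], [[-0.82, 0.35, 0], 0, 1]]}}

```text
t: 7.75
eef_pos: [552.4, -224.9, 123.2]
eef_rot: [0.646, 0.763, 0.0, 0.0]
wrist_force: [-0.1, 0.6, 1.1]
grip_width: 85.5
grasp_force: 0.0
```

{"api": "servo_tool", "payload": {"steps": [[[-0.82, 0.36, 0], 0, 1], [[-0.82, 0.36, 0], 0, 1], [[-0.81, 0.36, 0.6], 0, 1], [[0, 0, 0.3], -1, 1], [[0, 0, 0], -0.83, 1]]}}

```text
t: 8.25
eef_pos: [609.8, -313.5, 84.2]
eef_rot: [0.572, 0.82, -0.0, -0.002]
wrist_force: [0.3, 1.1, 0.2]
grip_width: 85.1
grasp_force: 0.0
```

```bash
python3 -c "
from h import *
to((610.2,-313,28.5),110)"
```

```text
pos [ 609.8 -313.5   84.2] head 110.2 F [0.3 1.1 0.2] w 85.1 j6 -0.94 t 8.25
units [0.005 0.016 1.391] turn 0.03
```

{"api": "servo_tool", "payload": {"steps": [[[0, 0.02, 0.7], 0, 1], [[0, 0, 0.69], 0, 1], [[0, 0, 0], 0, -1], [[0, 0, 0], 0, -1], [[0, 0, 0], 0, -1]]}}

```text
t: 8.75
eef_pos: [611.8, -313.1, 33.1]
eef_rot: [0.574, 0.819, -0.0, 0.001]
wrist_force: [0.3, 0.1, 0.9]
grip_width: 43.7
grasp_force: 0.0
```

{"api": "servo_tool", "payload": {"steps": [[[0, 0, 0], 0, -1], [[0, 0, 0], 0, -1], [[0, 0, 0], 0, -1], [[0, 0, 0], 0, -1], [[0, 0, -0.8], 0, -1]]}}

```text
t: 9.25
eef_pos: [609.8, -311.8, 60.7]
eef_rot: [0.574, 0.819, -0.0, -0.003]
wrist_force: [-0.5, -0.1, -1.4]
grip_width: 29.0
grasp_force: 41.0
```

{"api": "servo_tool", "payload": {"steps": [[[0, 0, -0.8], 0, -1], [[0, 0, -0.8], 1, -1], [[0, 0, 0], 0.83, -1], [[0, 0, 0], 0, -1], [[0, 0, 0], 0, -1]]}}

```text
t: 9.75
eef_pos: [610.9, -312.5, 127.0]
eef_rot: [0.645, 0.764, -0.0, -0.0]
wrist_force: [-1.3, 0.5, -1.3]
grip_width: 28.2
grasp_force: 41.0
```

```bash
python3 -c "
from h import *
to((518.5,-62,124),99.7)"
```

```text
pos [ 610.9 -312.5  127. ] head 99.7 F [-1.3  0.5 -1.3] w 28.2 j6 -0.75 t 9.75
units [ 6.562 -1.226  0.077] turn -0.01
```

{"api": "servo_tool", "payload": {"steps": [[[0.82, -0.15, 0], 0, -1], [[0.82, -0.15, 0], 0, -1], [[0.82, -0.15, 0], 0, -1], [[0.82, -0.15, 0], 0, -1], [[0.82, -0.16, 0], 0, -1]]}}

```text
t: 10.25
eef_pos: [553.1, -154.6, 126.4]
eef_rot: [0.645, 0.764, -0.0, -0.001]
wrist_force: [0.2, 0.8, -0.7]
grip_width: 28.1
grasp_force: 41.0
```

{"api": "servo_tool", "payload": {"steps": [[[0.82, -0.16, 0], 0, -1], [[0.82, -0.15, 0], 0, -1], [[0.82, -0.15, 0], 0, -1], [[0, 0, 0.6], 0, -1], [[0, 0, 0.6], 0, -1]]}}

```text
t: 10.75
eef_pos: [519.5, -61.0, 78.7]
eef_rot: [0.644, 0.765, 0.0, 0.0]
wrist_force: [0.5, -0.3, -0.8]
grip_width: 28.8
grasp_force: 41.0
```

```bash
python3 -c "
from h import *
to((518.5,-62,37.5),99.7)"
```

```text
pos [519.5 -61.   78.7] head 99.7 F [ 0.5 -0.3 -0.8] w 28.8 j6 -0.43 t 10.75
units [-0.02  -0.029  1.03 ] turn 0.01
```

{"api": "servo_tool", "payload": {"steps": [[[-0.02, -0.03, 0.5], 0, -1], [[0, 0, 0.4], 0, -1], [[0, 0, 0.12], 0, -1], [[0, 0, 0], 0, -1], [[0, 0, 0], 0, 0.05]]}}

```text
t: 11.25
eef_pos: [518.3, -62.9, 38.0]
eef_rot: [0.645, 0.764, -0.0, -0.0]
wrist_force: [-0.7, 0.1, 1.2]
grip_width: 41.5
grasp_force: 0.0
```

{"api": "servo_tool", "payload": {"steps": [[[0, 0, 0], 0, 0.05], [[0, 0, 0], 0, 0.05], [[0, 0, -0.8], 0, 0.05], [[0, 0, -0.8], 0, 0.3], [[0, 0, -0.8], 0, 1]]}}

```text
t: 11.75
eef_pos: [518.3, -62.9, 135.3]
eef_rot: [0.646, 0.763, -0.0, -0.0]
wrist_force: [0.1, 0.0, 0.4]
grip_width: 68.3
grasp_force: 0.0
```

{"api": "servo_tool", "payload": {"steps": [[[-0.6, 0, -0.8], 0, 1], [[-0.6, 0, -0.8], 0, 1], [[0, 0, 0], 0, 1], [[0, 0, 0], 0, 1]]}}

```text
t: 12.15
eef_pos: [526.5, -110.6, 198.4]
eef_rot: [0.646, 0.763, 0.0, 0.0]
wrist_force: [-0.0, -0.1, 0.1]
grip_width: 84.9
grasp_force: 0.0
```

```bash
python3 -c "
from h import *
import pickle
to((497,-125.2,100),99.7)
f=grab('wrist');cv2.imwrite('pics/w3.png',f['pixels']);pickle.dump(f,open('w3.pkl','wb'))"
```

```text
pos [ 526.5 -110.6  198.4] head 99.5 F [-0.  -0.1  0.1] w 84.9 j6 -0.52 t 12.15
units [-0.237 -0.79   2.459] turn -0.04
```

View pics/w3.png

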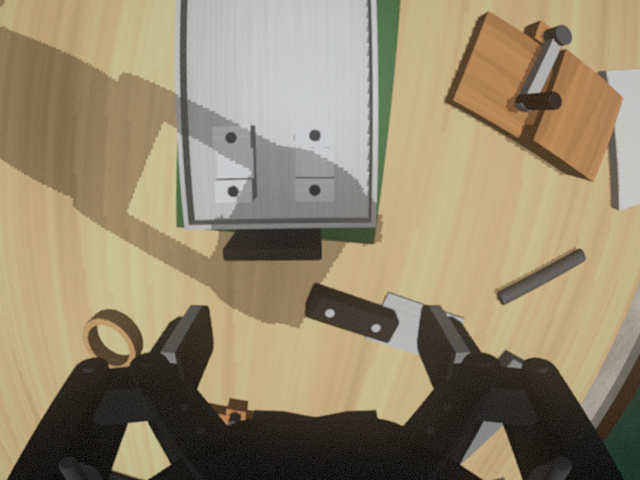

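```bash
python3 -c "
from h import *
import pickle
np.set_printoptions(precision=1,suppress=True)
f=pickle.load(open('w3.pkl','rb')); w=pickle.load(open('w1.pkl','rb'))
p=onplane(f,[(223,259),(321,259)],76); print(p, p.mean(0), np.degrees(np.arctan2(*(p[1]-p[0])[:2][::-1]))+90)
q=onplane(f,[(180,227),(377,229)],26); print(q,q.mean(0),np.degrees(np.arctan2(*(q[1]-q[0])[:2][::-1]))+90)
print('w1 carton',onplane(w,[(575,107),(554,281)],100), onplane(w,[(535,105),(520,262)],0))
print('holder w3',onplane(f,[(489,12),(448,100)],22),'hinge',onplane(f,[(561,35)],45),'knob',onplane(f,[(554,101)],81))
to((p.mean(0)[0],p.mean(0)[1],66),99.7)
"
```

```text
[[ 465.  -134.    76. ]
 [ 533.1 -122.4   76. ]] [ 499.1 -128.2   76. ] 99.68683359993862
[[ 414.5 -132.4   26. ]
 [ 578.  -107.3   26. ]] [ 496.3 -119.9   26. ] 98.71908069227271
w1 carton [[340.7 213.  100. ]
 [585.9 215.1 100. ]] [[337.2 210.5   0. ]
 [593.9 212.8   0. ]]
holder w3 [[641.1  96.7  22. ]
 [616.3   8.7  22. ]] hinge [[702.5  92.9  45. ]] knob [[678.6  23.6  81. ]]
pos [ 526.2 -110.1  197.5] head 99.5 F [-0.1 -0.1 -0.2] w 85.3 j6 -0.52 t 12.2
units [-0.3 -0.7  3.3] turn -0.03
```

{"api": "servo_tool", "payload": {"steps": [[[-0.26, -0.7, 0.5], -0.03, 1], [[0, 0, 0.8], 0, 1], [[0, 0, 0.8], 0, 1], [[0, 0, 0.6], 0, 1], [[0, 0, 0.6], 0, 1]], "grip_force": 120}}

```text
t: 12.7
eef_pos: [499.6, -124.1, 64.0]
eef_rot: [0.645, 0.765, -0.0, -0.001]
wrist_force: [-0.5, 0.6, 0.2]
grip_width: 85.5
grasp_force: 0.0
```

```bash
python3 -c "
from h import *
to((497.8,-124,65),99.7)"
```

```text
pos [ 499.6 -124.1   64. ] head 99.7 F [-0.5  0.6  0.2] w 85.5 j6 -0.56 t 12.7
units [ 0.011 -0.045 -0.025] turn 0.01
```

{"api": "servo_tool", "payload": {"steps": [[[0, -0.04, 0], 0, -1], [[0, 0, 0], 0, -1], [[0, 0, 0], 0, -1], [[0, 0, 0], 0, -1], [[0, 0, 0], 0, -1]]}}

```text
t: 13.2
eef_pos: [499.2, -125.4, 66.9]
eef_rot: [0.645, 0.764, 0.0, 0.0]
wrist_force: [0.3, 0.1, -3.6]
grip_width: 68.0
grasp_force: 134.9
```

{"api": "servo_tool", "payload": {"steps": [[[0, 0, -0.1], 0, -1], [[0, 0, -0.1], 0, -1], [[0, 0, -0.1], 0, -1], [[0, 0, -0.1], 0, -1], [[0, 0, 0], 0, -1]]}}

```text
t: 13.7
eef_pos: [499.3, -125.5, 83.0]
eef_rot: [0.645, 0.764, 0.0, 0.001]
wrist_force: [0.3, 0.8, -4.5]
grip_width: 68.3
grasp_force: 135.2
```

```bash
python3 -c "
from h import *
import pickle
to((497.8,-124,65),99.7)
f=grab('wrist');g=grab('side');pickle.dump((f,g),open('lift.pkl','wb'))
a=f['pixels'][:320];b=g['pixels'][190:310,220:440];b=cv2.resize(b,(440,240));o=np.zeros((560,640,3),np.uint8);o[:320]=a;o[320:,:440]=b
cv2.imwrite('pics/w4.png',o)"
```

```text
pos [ 499.3 -125.5   83. ] head 99.7 F [ 0.3  0.8 -4.5] w 68.3 j6 -0.56 t 13.7
units [ 0.045 -0.032  0.451] turn -0.0
```

View pics/w4.png

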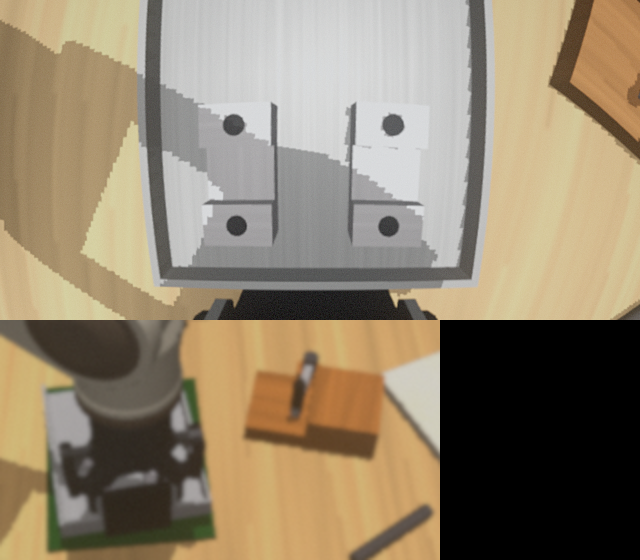

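{"api": "servo_tool", "payload": {"steps": [[[0, 0, -0.2], 0, -1], [[0, 0, -0.3], 0, -1], [[0, 0, -0.3], 0, -1], [[0, 0, -0.3], 0, -1], [[0, 0, -0.3], 0, -1]]}}

```text
t: 14.3
eef_pos: [499.2, -125.4, 139.8]
eef_rot: [0.645, 0.764, 0.0, 0.0]
wrist_force: [0.1, 0.0, -5.0]
grip_width: 67.6
grasp_force: 135.5
```

{"api": "servo_tool", "payload": {"steps": [[[0, 0, -0.3], 0, -1], [[0, 0, -0.3], 0, -1], [[0, 0, -0.3], 0, -1], [[0, 0, -0.2], 0, -1], [[0, 0, 0], 0, -1]]}}

```text
t: 14.8
eef_pos: [499.4, -125.6, 183.5]
eef_rot: [0.645, 0.764, 0.0, 0.001]
wrist_force: [0.7, -0.4, -6.1]
grip_width: 67.9
grasp_force: 135.7
```

```bash
python3 -c "
from h import *
import pickle
to((497.8,-124,65),99.7); print(robot.observe()['ft_torque'])
f=grab('wrist');g=grab('side')
a=f['pixels'][:320];b=g['pixels'][150:270,220:440];b=cv2.resize(b,(440,240));o=np.zeros((560,640,3),np.uint8);o[:320]=a;o[320:,:440]=b
cv2.imwrite('pics/w5.png',o)
# apparent front-edge width ratio: wall gap at top row vs before
"
```

```text
pos [ 499.4 -125.6  183.5] head 99.7 F [ 0.7 -0.4 -6.1] w 67.9 j6 -0.56 t 14.8
units [ 0.048 -0.038  2.963] turn -0.0
[-0.31804757 -0.11984362  0.02845581]
```

View pics/w5.png

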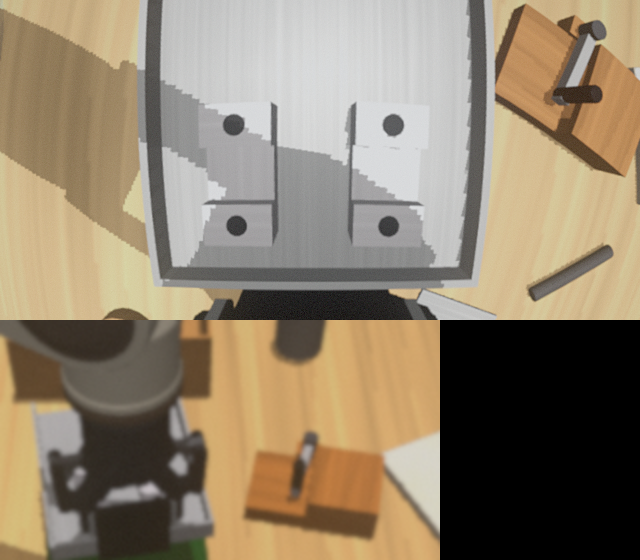

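{"api": "servo_tool", "payload": {"steps": [[[0.2, 0.03, 0], 0, -1], [[0.4, 0.07, 0], 0, -1], [[0.5, 0.09, 0], 0, -1], [[0.5, 0.09, 0], 0, -1], [[0.5, 0.09, 0], 0, -1]]}}

```text
t: 15.4
eef_pos: [499.1, -38.8, 181.7]
eef_rot: [0.645, 0.764, -0.0, -0.0]
wrist_force: [0.4, -0.2, -4.3]
grip_width: 67.4
grasp_force: 135.5
```

{"api": "servo_tool", "payload": {"steps": [[[0.5, 0.09, 0], 0, -1], [[0.5, 0.09, 0], 0, -1], [[0.5, 0.09, 0], 0, -1], [[0.5, 0.08, 0], 0, -1], [[0.3, 0.05, 0], 0, -1]]}}

```text
t: 15.9
eef_pos: [499.3, 54.9, 181.8]
eef_rot: [0.645, 0.765, -0.0, -0.0]
wrist_force: [0.5, 0.3, -4.2]
grip_width: 67.8
grasp_force: 135.5
```

{"api": "servo_tool", "payload": {"steps": [[[0.15, 0.02, 0], 0, -1], [[0, 0, 0.1], 0, -1], [[0, 0, 0.1], 0, -1], [[0, 0, 0.1], 0, -1], [[0, 0, 0], 0, -1]]}}

```text
t: 16.4
eef_pos: [499.3, 58.8, 169.5]
eef_rot: [0.645, 0.764, -0.0, -0.0]
wrist_force: [0.6, 0.2, -5.0]
grip_width: 67.9
grasp_force: 135.5
```

```bash
python3 -c "
from h import *
to((499,58,166),99.7)
print(robot.observe()['ft_torque'])"
```

```text
pos [499.3  58.8 169.5] head 99.6 F [ 0.6  0.2 -5. ] w 67.9 j6 -0.2 t 16.4
units [-0.017 -0.011  0.086] turn -0.01
[-0.29056785 -0.05745998  0.06697952]
```

{"api": "servo_tool", "payload": {"steps": [[[0, 0, 0.03], 0, -1], [[0, 0, 0], 0, -1], [[0, 0, 0], 0, -1], [[0, 0, 0], 0, -1]], "grip_force": 25}}

```text
t: 16.8
eef_pos: [499.6, 59.3, 169.2]
eef_rot: [0.645, 0.764, 0.0, 0.0]
wrist_force: [0.5, 0.1, -4.0]
grip_width: 67.4
grasp_force: 135.5
```

```bash
python3 -c "
from h import *
to((499,58,166),99.7)
print(robot.observe()['ft_torque'])
g=grab('side');f=grab('wrist');f=f['pixels'][:320];b=g['pixels'][90:250,200:360];b=cv2.resize(b,(240,240));o=np.zeros((560,640,3),np.uint8);o[:320]=f;o[320:,:240]=b
b=grab('scene')['pixels'][100:300,220:480];o[320:520,250:510]=b
cv2.imwrite('pics/w6.png',o)"
```

```text
pos [499.6  59.3 169.2] head 99.7 F [ 0.5  0.1 -4. ] w 67.4 j6 -0.2 t 16.8
units [-0.029 -0.021  0.081] turn -0.0
[-0.2866795  -0.01586583  0.0123477 ]
```

View pics/w6.png

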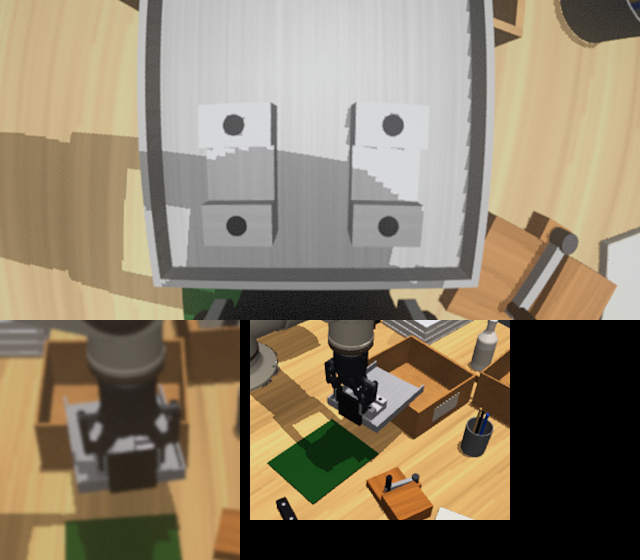

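{"api": "servo_tool", "payload": {"steps": [[[0, 0, 0.04], 0, -0.9], [[0, 0, 0], 0, -0.9], [[0, 0, 0], 0, -0.9], [[0, 0, 0], 0, -0.9]], "grip_force": 25}}

```text
t: 17.35
eef_pos: [499.6, 59.3, 167.5]
eef_rot: [0.645, 0.764, -0.0, -0.0]
wrist_force: [-0.2, -0.3, -5.0]
grip_width: 67.5
grasp_force: 135.5
```

{"api": "servo_tool", "payload": {"steps": [[[0, 0, 0], 0, 0.4], [[0, 0, 0], 0, 0.5]], "grip_force": 25}}

```text
t: 17.55
eef_pos: [499.6, 59.3, 167.5]
eef_rot: [0.645, 0.764, -0.0, 0.0]
wrist_force: [-1.6, 0.2, -4.2]
grip_width: 67.7
grasp_force: 135.5
```

{"api": "servo_tool", "payload": {"steps": [[[0, 0, 0], 0, 0.54]]}}

```text
t: 17.65
eef_pos: [499.6, 59.3, 167.5]
eef_rot: [0.645, 0.764, -0.0, 0.0]
wrist_force: [0.2, 0.2, -4.9]
grip_width: 67.6
grasp_force: 135.5
```

{"api": "servo_tool", "payload": {"steps": [[[0, 0, 0], 0, 0.57]]}}

```text
t: 17.75
eef_pos: [499.6, 59.3, 167.5]
eef_rot: [0.645, 0.764, -0.0, -0.0]
wrist_force: [0.6, 0.5, -4.4]
grip_width: 67.7
grasp_force: 135.5
```

{"api": "servo_tool", "payload": {"steps": [[[0, 0, 0], 0, 0.59]]}}

```text
t: 17.85
eef_pos: [499.6, 59.3, 167.5]
eef_rot: [0.645, 0.764, -0.0, 0.0]
wrist_force: [0.3, -0.1, -4.8]
grip_width: 68.4
grasp_force: 105.5
```

{"api": "servo_tool", "payload": {"steps": [[[0, 0, 0], 0, 0.6]]}}

```text
t: 17.95
eef_pos: [499.6, 59.3, 167.5]
eef_rot: [0.645, 0.764, -0.0, -0.0]
wrist_force: [0.4, 1.4, -5.2]
grip_width: 68.4
grasp_force: 84.3
```

{"api": "servo_tool", "payload": {"steps": [[[0, 0, 0], 0, 0.6]]}}

```text
t: 18.05
eef_pos: [499.6, 59.3, 167.5]
eef_rot: [0.645, 0.764, -0.0, -0.0]
wrist_force: [-0.2, 0.2, -5.3]
grip_width: 68.7
grasp_force: 84.5
```

{"api": "servo_tool", "payload": {"steps": [[[0, 0, 0], 0, 0.61]]}}

```text
t: 18.15
eef_pos: [499.6, 59.3, 167.5]
eef_rot: [0.645, 0.764, -0.0, 0.0]
wrist_force: [0.5, 0.3, -5.5]
grip_width: 69.1
grasp_force: 62.9
```

{"api": "servo_tool", "payload": {"steps": [[[0, 0, 0], 0, 0.62], [[0, 0, 0], 0, 0.62]]}}

```text
t: 18.35
eef_pos: [499.6, 59.3, 167.5]
eef_rot: [0.645, 0.764, -0.0, -0.0]
wrist_force: [0.2, 0.1, -5.0]
grip_width: 69.5
grasp_force: 41.6
```

```bash
cat >> h.py <<'E'
def tilt():
    """tray wall spread in wrist image rows; front wall gap shows the tilt"""
    s=robot.observe(); f=grab('wrist'); g=cv2.cvtColor(f['pixels'],cv2.COLOR_BGR2GRAY)
    print('F',np.round(s['wrist_force'],1),'T',np.round(s['ft_torque'],2),'grasp',round(s['grasp_force'],1),'w',round(s['grip_width'],1),'z',round(s['eef_pos'][2],1))
    return f
E
python3 -c "
from h import *
tilt()"
```

```text
F [ 0.2  0.1 -5. ] T [-0.29 -0.1  -0.03] grasp 41.6 w 69.5 z 167.5
```

{"api": "servo_tool", "payload": {"steps": [[[0, 0, 0], 0, 0.625], [[0, 0, 0], 0, 0.625]]}}

```text
t: 18.6
eef_pos: [499.6, 59.3, 167.5]
eef_rot: [0.645, 0.764, -0.0, -0.0]
wrist_force: [-0.0, -0.8, -4.2]
grip_width: 69.3
grasp_force: 30.8
```

{"api": "servo_tool", "payload": {"steps": [[[0, 0, 0], 0, 0.63], [[0, 0, 0], 0, 0.63]]}}

```text
t: 18.8
eef_pos: [499.6, 59.3, 167.5]
eef_rot: [0.645, 0.764, -0.0, 0.0]
wrist_force: [0.4, 0.6, -3.9]
grip_width: 69.7
grasp_force: 19.9
```

```bash
python3 -c "
from h import *
f=tilt();cv2.imwrite('pics/w7.png',f['pixels'])"
```

```text
F [ 0.4  0.6 -3.9] T [-0.19  0.05  0.03] grasp 19.9 w 69.7 z 167.5
```

{"api": "servo_tool", "payload": {"steps": [[[0.05, 0, -0.15], 0, 0.63], [[0.08, 0, -0.2], 0, 0.63], [[0.08, 0, -0.2], 0, 0.63], [[0.1, 0, -0.2], 0, 0.63], [[0, 0, 0], 0, 0.63]]}}

```text
t: 19.35
eef_pos: [497.9, 72.1, 199.0]
eef_rot: [0.645, 0.764, 0.001, 0.001]
wrist_force: [-0.5, -0.1, -3.4]
grip_width: 69.6
grasp_force: 19.6
```

```bash
python3 -c "
from h import *
f=tilt()
g=grab('side');f=f['pixels'][:320];b=g['pixels'][90:250,200:360];b=cv2.resize(b,(240,240));o=np.zeros((560,640,3),np.uint8);o[:320]=f;o[320:,:240]=b
b=grab('scene')['pixels'][100:300,220:480];o[320:520,250:510]=b
cv2.imwrite('pics/w8.png',o)"
```

```text
F [-0.5 -0.1 -3.4] T [-0.11 -0.01 -0.08] grasp 19.6 w 69.6 z 199.0
```

View pics/w8.png

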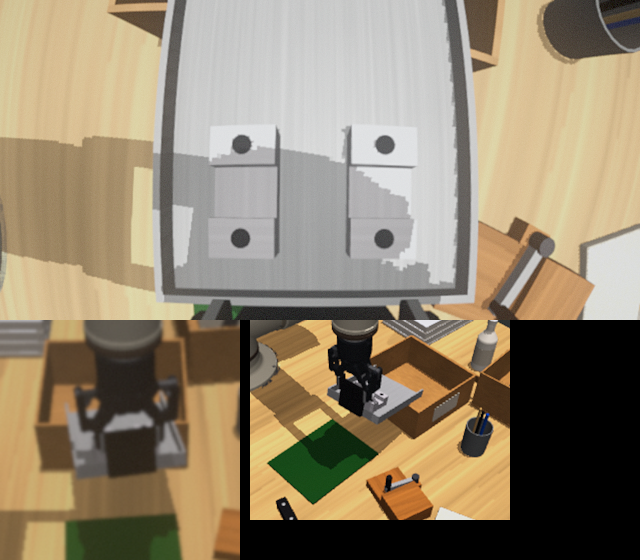

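{"api": "servo_tool", "payload": {"steps": [[[0.14, 0.02, -0.2], 0, 0.63], [[0.14, 0.02, -0.2], 0, 0.63], [[0.14, 0.02, -0.18], 0, 0.63], [[0, 0, 0], 0, 0.63], [[0, 0, 0], 0, 0.63]]}}

```text
t: 20.0
eef_pos: [497.1, 88.7, 220.9]
eef_rot: [0.645, 0.764, 0.0, 0.0]
wrist_force: [1.0, -0.0, -2.5]
grip_width: 69.9
grasp_force: 19.2
```

```bash
cat >> h.py <<'E'
def board(name):
    f=tilt()['pixels'][:320]
    b=cv2.resize(grab('side')['pixels'][90:250,200:360],(240,240));o=np.zeros((560,640,3),np.uint8);o[:320]=f;o[320:,:240]=b
    o[320:520,250:510]=grab('scene')['pixels'][100:300,220:480]
    cv2.imwrite('pics/'+name+'.png',o)
    g=cv2.cvtColor(f,cv2.COLOR_BGR2GRAY)[:,200:430]; m=(g<70).astype(np.uint8)
    n,l,st,ce=cv2.connectedComponentsWithStats(m)
    print('dots',[(ce[i]+[200,0]).round().tolist() for i in range(1,n) if 150<st[i,4]<700 and st[i,2]<35 and st[i,3]<35])
E
python3 -c "
from h import *
board('w9')"
```

```text
F [ 1.  -0.  -2.5] T [ 0.11 -0.05 -0.08] grasp 19.2 w 69.9 z 220.9
dots [[244.0, 213.0], [225.0, 311.0], [405.0, 312.0]]
```

{"api": "servo_tool", "payload": {"steps": [[[0.17, 0.03, -0.15], 0, 0.63], [[0.17, 0.03, -0.15], 0, 0.63], [[0.17, 0.03, -0.15], 0, 0.63], [[0.15, 0.03, -0.15], 0, 0.63], [[0, 0, 0], 0, 0.63]]}}

```text
t: 20.65
eef_pos: [497.6, 116.3, 245.8]
eef_rot: [0.644, 0.765, 0.001, 0.001]
wrist_force: [0.6, -0.8, -2.9]
grip_width: 70.0
grasp_force: 18.6
```

{"api": "servo_tool", "payload": {"steps": [[[0, 0, 0], 0, 0.63], [[0, 0, 0], 0, 0.63], [[0, 0, 0], 0, 0.63], [[0, 0, 0], 0, 0.63], [[0, 0, 0], 0, 0.63]]}}

```text
t: 21.15
eef_pos: [497.3, 115.2, 244.6]
eef_rot: [0.645, 0.764, -0.0, -0.0]
wrist_force: [0.9, -0.4, -3.4]
grip_width: 70.3
grasp_force: 18.7
```

```bash
python3 -c "
from h import *
board('w10')"
```

```text
F [ 0.9 -0.4 -3.4] T [ 0.08 -0.03 -0.03] grasp 18.7 w 70.3 z 244.6
dots [[225.0, 311.0], [405.0, 311.0]]
```

View pics/w10.png

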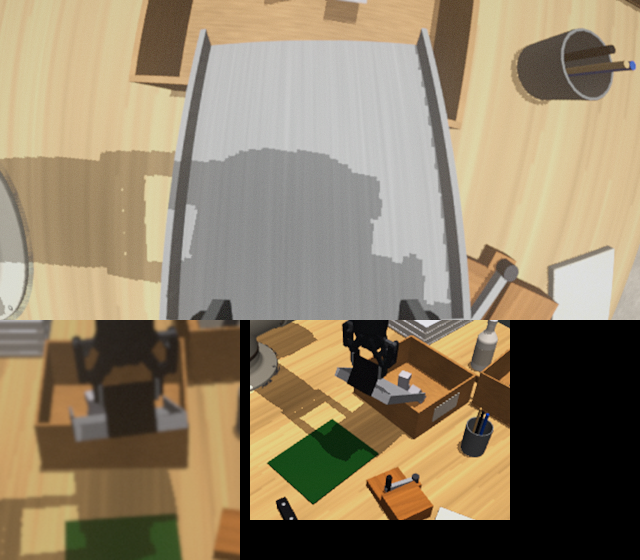

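{"api": "servo_tool", "payload": {"steps": [[[-0.17, -0.03, 0.15], 0, 0.628], [[-0.17, -0.03, 0.15], 0, 0.628], [[-0.17, -0.03, 0.15], 0, 0.628], [[-0.15, -0.03, 0.15], 0, 0.628], [[-0.14, -0.02, 0.2], 0, 0.628]]}}

```text
t: 21.8
eef_pos: [497.2, 82.1, 212.2]
eef_rot: [0.645, 0.764, -0.0, 0.0]
wrist_force: [0.5, -0.1, -0.9]
grip_width: 69.8
grasp_force: 18.8
```

{"api": "servo_tool", "payload": {"steps": [[[-0.14, -0.02, 0.2], 0, 0.628], [[-0.14, -0.02, 0.2], 0, 0.628], [[-0.1, 0, 0.2], 0, 0.628], [[-0.08, 0, 0.2], 0, 0.628], [[0, 0, 0], 0, 0.628]]}}

```text
t: 22.3
eef_pos: [498.4, 64.1, 179.4]
eef_rot: [0.645, 0.764, -0.001, -0.001]
wrist_force: [-0.9, 1.2, -2.1]
grip_width: 69.9
grasp_force: 18.7
```

```bash
python3 -c "
from h import *
board('w11')
to((499.6,59.3,167),99.7)"
```

```text
F [-0.9  1.2 -2.1] T [0.1  0.24 0.03] grasp 18.7 w 69.9 z 179.4
dots []
pos [498.7  64.5 180.8] head 99.7 F [-0.1  0.6 -1.8] w 69.4 j6 -0.19 t 22.45
units [-0.133  0.     0.345] turn -0.0
```

{"api": "servo_tool", "payload": {"steps": [[[-0.06, 0, 0.15], 0, 0.628], [[-0.05, 0, 0.12], 0, 0.628], [[-0.03, 0, 0.09], 0, 0.628], [[0, 0, 0], 0, 0.628]]}}

```text
t: 22.85
eef_pos: [499.6, 58.8, 165.8]
eef_rot: [0.645, 0.764, -0.0, -0.0]
wrist_force: [-0.1, -0.3, -0.2]
grip_width: 69.6
grasp_force: 18.5
```

```bash
python3 -c "
from h import *
import pickle
L=pickle.load(open('lift.pkl','rb'))[0]['pixels']
f=tilt()['pixels']
for im in (L,f): print([int(v) for v in cv2.cvtColor(im,cv2.COLOR_BGR2GRAY)[256:312:2,310:330].mean(1)])
"
```

```text
F [-0.1 -0.3 -0.2] T [ 0.2  -0.08  0.02] grasp 18.5 w 69.6 z 165.8
[139, 139, 139, 138, 139, 138, 101, 87, 87, 86, 88, 87, 85, 135, 139, 140, 140, 73, 29, 33, 30, 33, 30, 31, 30, 29, 28, 28]
[140, 140, 140, 140, 141, 121, 86, 87, 87, 88, 87, 87, 133, 142, 142, 140, 69, 31, 31, 32, 31, 31, 31, 30, 29, 27, 26, 26]
```

{"api": "servo_tool", "payload": {"steps": [[[0, 0, 0], 0, -1], [[0, 0, 0], 0, -1], [[0, 0, -0.3], 0, -1], [[0, 0, -0.3], 0, -1], [[-0.2, -0.03, 0], 0, -1]], "grip_force": 120}}

```text
t: 23.4
eef_pos: [500.6, 51.1, 192.7]
eef_rot: [0.645, 0.765, 0.001, 0.001]
wrist_force: [1.1, -0.3, -2.3]
grip_width: 67.3
grasp_force: 134.8
```

{"api": "servo_tool", "payload": {"steps": [[[-0.5, -0.09, 0], 0, -1], [[-0.6, -0.1, 0], 0, -1], [[-0.6, -0.1, 0], 0, -1], [[-0.6, -0.1, 0], 0, -1], [[-0.6, -0.1, 0], 0, -1]]}}

```text
t: 23.9
eef_pos: [499.8, -68.3, 190.5]
eef_rot: [0.645, 0.764, -0.0, 0.0]
wrist_force: [0.6, -0.4, -3.4]
grip_width: 67.5
grasp_force: 134.8
```

{"api": "servo_tool", "payload": {"steps": [[[-0.6, -0.1, 0], 0, -1], [[-0.6, -0.1, 0], 0, -1], [[-0.3, -0.06, 0.2], 0, -1], [[0, 0, 0.4], 0, -1], [[0, 0, 0.4], 0, -1]]}}

```text
t: 24.4
eef_pos: [499.7, -128.3, 149.5]
eef_rot: [0.645, 0.764, 0.0, 0.0]
wrist_force: [0.6, 0.6, -3.2]
grip_width: 67.7
grasp_force: 134.9
```

```bash
python3 -c "
from h import *
to((499.2,-125.4,67.5),99.7)
f=tilt()['pixels']
print([int(v) for v in cv2.cvtColor(f,cv2.COLOR_BGR2GRAY)[256:312:2,310:330].mean(1)])
"
```

```text
pos [ 499.7 -128.3  149.5] head 99.6 F [ 0.6  0.6 -3.2] w 67.7 j6 -0.57 t 24.4
units [0.073 0.    2.05 ] turn -0.01
F [ 0.6  0.6 -3.2] T [-0.21  0.01  0.01] grasp 134.9 w 67.7 z 149.5
[143, 142, 143, 141, 143, 130, 90, 88, 87, 88, 88, 87, 133, 143, 142, 142, 72, 31, 34, 32, 32, 33, 32, 32, 32, 32, 30, 31]
```

{"api": "servo_tool", "payload": {"steps": [[[0.07, 0, 0.5], 0, -1], [[0, 0, 0.5], 0, -1], [[0, 0, 0.5], 0, -1], [[0, 0, 0.3], 0, -1], [[0, 0, 0.15], 0, -1]]}}

```text
t: 24.95
eef_pos: [499.1, -124.8, 71.5]
eef_rot: [0.645, 0.764, -0.0, -0.001]
wrist_force: [0.3, -0.7, -0.8]
grip_width: 67.4
grasp_force: 135.5
```

{"api": "servo_tool", "payload": {"steps": [[[0, 0, 0.07], 0, -1], [[0, 0, 0.05], 0, -1], [[0, 0, 0], 0, 0.64], [[0, 0, 0], 0, 1], [[0, 0, 0], 0, 1]]}}

```text
t: 25.45
eef_pos: [499.6, -125.0, 68.0]
eef_rot: [0.645, 0.764, 0.0, 0.0]
wrist_force: [-0.1, -0.5, 0.9]
grip_width: 85.3
grasp_force: 0.0
```

{"api": "servo_tool", "payload": {"steps": [[[0, 0, -0.5], 0, 1], [[0, 0, -1], 0, 1], [[0, 0, -1], 0, 1], [[0, 0, -1], 0, 1], [[0, 0, 0], 0, 1]]}}

```text
t: 25.95
eef_pos: [501.0, -125.5, 213.2]
eef_rot: [0.645, 0.764, 0.001, 0.004]
wrist_force: [0.8, 0.5, -0.5]
grip_width: 85.3
grasp_force: 0.0
```

```bash
python3 -c "
from h import *
import pickle
to((499.2,-125.4,67.5),99.7)
f=grab('wrist');g=grab('side');h=grab('scene');pickle.dump((f,g,h),open('p3.pkl','wb'))
o=np.zeros((600,800,3),np.uint8);o[:300,:400]=cv2.resize(f['pixels'],(400,300))
o[:300,400:800]=cv2.resize(g['pixels'][80:320,210:530],(400,300)); o[300:600,:400]=cv2.resize(h['pixels'][100:340,220:540],(400,300))
o[300:600,400:]=cv2.resize(h['pixels'][110:215,315:455],(400,300))
cv2.imwrite('pics/w12.png',o)
"
```

```text
pos [ 501.  -125.5  213.2] head 99.7 F [ 0.8  0.5 -0.5] w 85.3 j6 -0.56 t 25.95
units [ 0.028 -0.069  3.641] turn -0.0
```

View pics/w12.png

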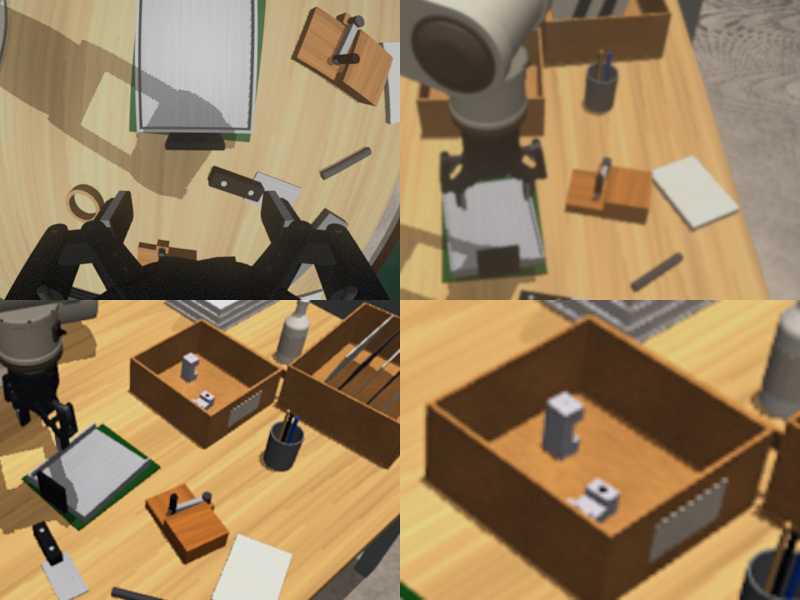

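{"api": "servo_tool", "payload": {"steps": [[[0.16, 0.98, 0], 0, 1], [[0.16, 0.99, 0], 0, 1], [[0.16, 0.99, 0], 0, 1], [[0.16, 0.99, 0], 0, 1], [[0.16, 0.99, 0], 0, 1]]}}

```text
t: 26.6
eef_pos: [689.8, -59.4, 205.6]
eef_rot: [0.645, 0.764, -0.001, -0.001]
wrist_force: [0.3, -0.8, 0.5]
grip_width: 85.3
grasp_force: 0.0
```

{"api": "servo_tool", "payload": {"steps": [[[0, 0, 0], 0, 1], [[0, 0, 0], 0, 1], [[0, 0, 0], 0, 1]]}}

```text
t: 26.9
eef_pos: [688.0, -60.4, 206.7]
eef_rot: [0.645, 0.764, -0.0, -0.001]
wrist_force: [-0.3, -0.1, -1.0]
grip_width: 85.3
grasp_force: 0.0
```

```bash
python3 -c "
from h import *
import pickle
to((681,21,100),99.7)
f=grab('wrist');pickle.dump(f,open('hold.pkl','wb'))
cv2.imwrite('pics/w13.png',cv2.resize(f['pixels'][:400],(800,500)))
"
```

```text
pos [688.  -60.4 206.7] head 99.7 F [-0.3 -0.1 -1. ] w 85.3 j6 -0.37 t 26.9
units [2.036 0.174 2.669] turn -0.01
```

View pics/w13.png

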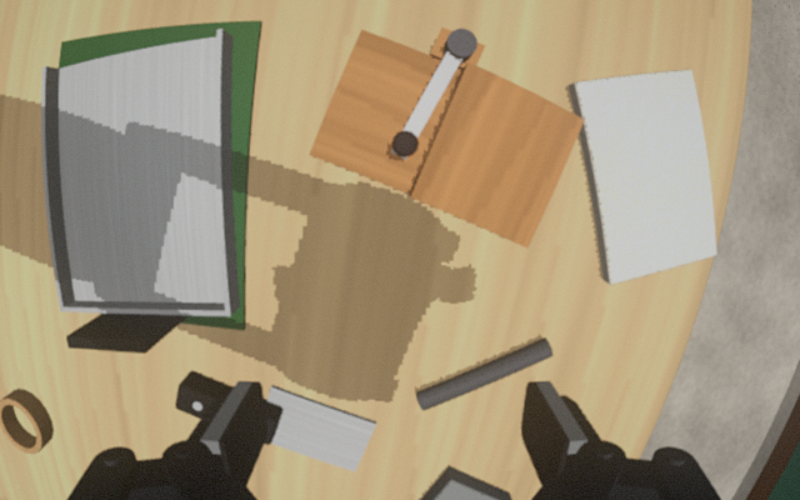

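```bash
python3 -c "
from h import *
import pickle
np.set_printoptions(precision=1,suppress=True)
f=pickle.load(open('hold.pkl','rb')); w3=pickle.load(open('w3.pkl','rb'))
s=lambda a:np.array(a)/1.25
def P(n,px,z): q=onplane(f,s(px),z)[0]; print(n,q); return q[:2]
P('knob81',(405,143),81)
for z in(43,50,55): P('hingetop',(461,44),z)
a=P('rear+y',(362,31),22);b=P('rear-y',(310,155),22);c=P('rf-y',(412,195),46);d=P('far-y',(527,247),46);e=P('far+y',(582,120),46)
yaw=[np.degrees(np.arctan2(*(u)[::-1])) for u in((a-b),(d-c),(e-d))]; print(yaw)
t=np.radians(np.mean([yaw[0]-90,yaw[2]-90])) ; print(np.degrees(t))
Rz=np.array([[np.cos(t),-np.sin(t)],[np.sin(t),np.cos(t)]])
loc=np.array([[-80,45],[-80,-45],[-10,-45],[70,-45],[70,45]]); wl=np.array([a,b,c,d,e])
U,_,V=np.linalg.svd((loc-loc.mean(0)).T@(wl-wl.mean(0))); M=(U@V).T; o=wl.mean(0)-M@loc.mean(0); print('fit',np.degrees(np.arctan2(M[1,0],M[0,0])),o,(wl-(loc@M.T+o)))
print('hinge',o+M@[-18,54],'knob0',o+M@[-18,-18])
print('tri knob', tri(f,s((405,143)),w3,(554,101)), tri(f,s((461,44)),w3,(561,35)))
print('tray',onplane(f,s([(47,68),(62,312),(219,32),(232,318)]),26))
"
```

```text
knob81 [679.6  24.4  81. ]
hingetop [702.8  93.1  43. ]
hingetop [702.2  91.2  50. ]
hingetop [701.7  89.8  55. ]
rear+y [640.8  96.3  22. ]
rear-y [621.1   9.5  22. ]
rf-y [689.7  -4.5  46. ]
far-y [766.5 -22.8  46. ]
far+y [785.4  63.9  46. ]
[np.float64(77.2234636647652), np.float64(-13.404099833854511), np.float64(77.67864539676877)]
-12.548945469233011
fit -12.545611237396523 [708.5  36. ] [[ 0.6 -1. ]
 [ 0.4  0.1]
 [ 0.7  1.3]
 [-0.6  0.4]
 [-1.2 -0.8]]
hinge [702.7  92.6] knob0 [687.   22.3]
tri knob (array([679.7,  24.2,  79.4]), [0.22652567717821973, 0.22652567717829233]) (array([702.6,  92.8,  44.8]), [0.19280126916039134, 0.19280126916038573])
tray [[ 394.8   63.2   26. ]
 [ 421.7 -133.8   26. ]
 [ 545.5   86.8   26. ]
 [ 579.4 -110.1   26. ]]
```

{"api": "servo_tool", "payload": {"steps": [[[0.7, 0.05, 0], 0, 0], [[0.7, 0.05, 0], 0, 0], [[0.72, 0.05, 0], 0, 0], [[0, 0, 0.8], 0, 0], [[0, 0, 0.8], 0, 0]], "grip_force": 25}}

```text
t: 27.45
eef_pos: [680.0, 24.8, 144.3]
eef_rot: [0.645, 0.764, 0.001, 0.001]
wrist_force: [0.4, 0.2, -0.5]
grip_width: 42.7
grasp_force: 0.0
```

```bash
python3 -c "
from h import *
to((679.6,24.4,78),99.7)"
```

```text
pos [680.   24.8 144.3] head 99.7 F [ 0.4  0.2 -0.5] w 42.7 j6 -0.25 t 27.45
units [-0.007 -0.017  1.657] turn 0.0
```

{"api": "servo_tool", "payload": {"steps": [[[-0.01, -0.02, 0.8], 0, 0], [[0, 0, 0.8], 0, 0], [[0, 0, 0], 0, -1], [[0, 0, 0], 0, -1], [[0, 0, 0], 0, -1]]}}

```text
t: 27.95
eef_pos: [679.8, 23.5, 81.1]
eef_rot: [0.645, 0.764, 0.0, 0.001]
wrist_force: [-1.2, -2.9, -6.8]
grip_width: 13.0
grasp_force: 25.4
```

{"api": "servo_tool", "payload": {"steps": [[[0, 0, 0], 0, -1], [[0, 0, 0], 0, -1], [[0.1, -0.15, 0], 0, -1], [[0.1, -0.15, 0], 0, -1]]}}

```text
t: 28.35
eef_pos: [667.2, 29.7, 80.9]
eef_rot: [0.645, 0.764, 0.001, 0.001]
wrist_force: [0.4, -5.2, 1.6]
grip_width: 13.1
grasp_force: 26.2
```

{"api": "servo_tool", "payload": {"steps": [[[0.255, -0.25, 0], 0, -1], [[0.3, -0.195, 0], 0, -1], [[0.333, -0.132, 0], 0, -1], [[0.352, -0.063, 0], 0, -1], [[0.358, 0.007, 0], 0, -1]]}}

```text
t: 28.85
eef_pos: [629.7, 89.4, 80.5]
eef_rot: [0.645, 0.764, -0.001, -0.0]
wrist_force: [-6.4, -4.9, 12.4]
grip_width: 12.8
grasp_force: 27.3
```

```bash
python3 -c "
from h import *
to((679.6,24.4,78),99.7)
p=np.array(robot.observe()['eef_pos'])[:2]-[702.7,92.6];print(np.hypot(*p),np.degrees(np.arctan2(p[1],p[0]))%360)"
```

```text
pos [629.7  89.4  80.5] head 99.7 F [-6.4 -4.9 12.4] w 12.8 j6 -0.15 t 28.85
units [-1.812  0.956  0.062] turn -0.0
73.05742827395532 182.50395256174116
```

Good: 182.5°, as planned. Continue the arc to the stop.

{"api": "servo_tool", "payload": {"steps": [[[0.349, 0.085, 0], 0, -1], [[0.327, 0.15, 0], 0, -1], [[0.291, 0.21, 0], 0, -1], [[0.245, 0.26, 0], 0, -1], [[0, 0, 0], 0, -1]]}}

```text
t: 29.35
eef_pos: [648.1, 145.6, 79.2]
eef_rot: [0.644, 0.765, -0.0, -0.003]
wrist_force: [-22.4, 20.3, 12.9]
grip_width: 12.8
grasp_force: 29.0
```

{"api": "servo_tool", "payload": {"steps": [[[0.05, 0.07, 0], 0, -1], [[0, 0, 0], 0, -1]]}}

```text
t: 29.55
eef_pos: [649.2, 146.8, 79.2]
eef_rot: [0.644, 0.765, -0.002, -0.004]
wrist_force: [-31.1, 14.7, 14.3]
grip_width: 12.8
grasp_force: 29.6
```

```bash
python3 -c "
from h import *
to((679.6,24.4,78),99.7)
p=np.array(robot.observe()['eef_pos'])[:2]-[702.7,92.6];print(np.hypot(*p),np.degrees(np.arctan2(p[1],p[0]))%360)"
```

```text
pos [649.2 146.8  79.2] head 99.8 F [-31.1  14.7  14.3] w 12.8 j6 -0.07 t 29.55
units [-3.145  0.229  0.016] turn 0.02
76.19040843412473 134.63290850121103
```

{"api": "servo_tool", "payload": {"steps": [[[0, 0, 0], 0, -0.3], [[0, 0, 0], 0, -0.3], [[0, 0, -0.7], 0, -0.3], [[0, 0, -0.8], 0, 0], [[0, 0, -0.8], 0, 0]]}}

```text
t: 30.05
eef_pos: [652.6, 143.8, 172.5]
eef_rot: [0.645, 0.764, -0.0, -0.0]
wrist_force: [0.1, 0.0, -0.5]
grip_width: 42.9
grasp_force: 0.0
```

{"api": "servo_tool", "payload": {"steps": [[[-0.9, 0, -0.4], 0, 0], [[-0.9, 0, 0], 0, 0], [[-0.9, 0, 0], 0, 0], [[-0.9, 0, 0], 0, 1], [[-0.9, 0, 0], 0, 1]]}}

```text
t: 30.55
eef_pos: [683.2, -35.0, 187.6]
eef_rot: [0.645, 0.764, 0.0, 0.0]
wrist_force: [0.2, -1.1, 0.4]
grip_width: 70.0
grasp_force: 0.0
```

{"api": "servo_tool", "payload": {"steps": [[[-0.9, 0, 0], 0, 1], [[0, 0, 0], 0, 1], [[0, 0, 0], 0, 1], [[0, 0, 0], 0, 1]]}}

```text
t: 30.95
eef_pos: [689.1, -68.4, 187.5]
eef_rot: [0.645, 0.764, 0.0, -0.0]
wrist_force: [-0.1, -1.0, 0.4]
grip_width: 85.4
grasp_force: 0.0
```

```bash
python3 - <<'E'
from h import *
import pickle
np.set_printoptions(precision=1,suppress=True)
to((679,24,78),99.7)
f=grab('wrist');pickle.dump(f,open('g2.pkl','wb'));S=grab('scene');D=grab('side');pickle.dump((S,D),open('sd.pkl','wb'))
print('expected scr px in wrist',proj(f,[[575,-190,28],[640,-205,28]]))
# dark knob in expected region (guard open)
k=702.7+72*np.cos(np.radians(137.1)),92.6+72*np.sin(np.radians(137.1)); print('knob exp',k,proj(f,[[*k,81]]),proj(S,[[*k,81]]),proj(D,[[*k,81]]))
def dark(f,box,mx,lo,hi):
    x0,y0,x1,y1=box; h=cv2.cvtColor(f['pixels'],cv2.COLOR_BGR2HSV)[y0:y1,x0:x1,2]
    n,l,st,ce=cv2.connectedComponentsWithStats((h<mx).astype(np.uint8))
    return [((ce[i]+[x0,y0]).round(1),st[i,4],st[i,:4]+[x0,y0,0,0]) for i in range(1,n) if lo<st[i,4]<hi]
for n,q,b in(('scene',S,proj(S,[[575,-190,15]])[0]),('side',D,proj(D,[[575,-190,15]])[0])):
    b=b.astype(int); print(n,b,dark(q,(b[0]-40,b[1]-40,b[0]+40,b[1]+40),70,60,2000))
E
```

```text
pos [689.1 -68.4 187.5] head 99.7 F [-0.1 -1.   0.4] w 85.4 j6 -0.38 t 30.95
units [2.3 0.1 2.7] turn 0.0
expected scr px in wrist [[170.6 333. ]
 [237.3 359.6]]
knob exp (np.float64(649.9569112873088), np.float64(141.6119025650421)) [[309.3 -76.3]] [[385.9 223.9]] [[352.4 184.1]]
scene [259 293] [(array([272.3, 265.4]), np.int32(480), array([249, 253,  50,  31])), (array([257.7, 294.8]), np.int32(385), array([246, 277,  24,  35]))]
side [325 321] [(array([295.9, 291.4]), np.int32(446), array([285, 281,  36,  21])), (array([325. , 323.8]), np.int32(415), array([306, 314,  40,  19]))]
```

{"api": "servo_tool", "payload": {"steps": [[[-0.9, -0.21, -0.25], 0, 1], [[-0.9, -0.21, -0.25], 0, 1], [[-0.9, -0.21, -0.25], 0, 1], [[-0.9, -0.21, -0.25], 0, 1], [[0, 0, 0], -1, 1]]}}

```text
t: 31.6
eef_pos: [680.1, -220.8, 228.9]
eef_rot: [0.607, 0.795, -0.0, 0.001]
wrist_force: [0.2, 0.2, 0.1]
grip_width: 85.6
grasp_force: 0.0
```

{"api": "servo_tool", "payload": {"steps": [[[0, 0, 0], -1, 1], [[0, 0, 0], -1, 1], [[0, 0, 0], -1, 1], [[0, 0, 0], -1, 1], [[0, 0, 0], -1, 1]]}}

```text
t: 32.1
eef_pos: [680.5, -216.2, 227.6]
eef_rot: [0.388, 0.922, -0.0, 0.0]
wrist_force: [0.2, 0.2, 0.9]
grip_width: 85.3
grasp_force: 0.0
```

{"api": "servo_tool", "payload": {"steps": [[[0, 0, 0], -1, 1], [[0, 0, 0], -1, 1], [[0, 0, 0], -1, 1], [[0, 0, 0], -1, 1], [[0, 0, 0], -1, 1]]}}

```text
t: 32.6
eef_pos: [680.5, -216.2, 227.6]
eef_rot: [0.148, 0.989, -0.0, 0.0]
wrist_force: [-0.2, -0.1, 0.0]
grip_width: 85.5
grasp_force: 0.0
```

{"api": "servo_tool", "payload": {"steps": [[[0, 0, 0], -1, 1], [[0, 0, 0], -0.1, 1], [[0, 0, 0], 0, 1], [[0, 0, 0], 0, 1]]}}

```text
t: 33.0
eef_pos: [680.4, -216.7, 227.5]
eef_rot: [0.097, 0.995, -0.0, -0.0]
wrist_force: [-0.2, -0.2, 0.0]
grip_width: 85.4
grasp_force: 0.0
```

```bash
python3 - <<'E'
from h import *
import pickle
np.set_printoptions(precision=1,suppress=True)
to((572,-192,100),169)
f=grab('wrist');pickle.dump(f,open('sc.pkl','wb'))
print(proj(f,[[527,-184,28],[611,-199,28],[613,-199,4],[689,-215.6,4]]))
hsv=cv2.cvtColor(f['pixels'],cv2.COLOR_BGR2HSV)
# outline of dark handle near its expected place, top plane z=28
c=proj(f,[[572,-192,28]])[0].astype(int)
m=(hsv[...,2]<75).astype(np.uint8); m=cv2.morphologyEx(m,cv2.MORPH_CLOSE,np.ones((9,9)))
n,l,st,ce=cv2.connectedComponentsWithStats(m); i=l[c[1],c[0]]; print('handle comp',i,st[i],ce[i])
cs=max(cv2.findContours((l==i).astype(np.uint8),0,2)[0],key=cv2.contourArea)[:,0]
ap=cv2.approxPolyDP(cs,5,True)[:,0]; print(ap.tolist()); print(onplane(f,ap,28)[:,:2])
r=cv2.minAreaRect(onplane(f,cs,28)[:,:2].astype(np.float32)); print(r)
# rivets: bright blobs inside handle
x,y,w,h=st[i,:4]; sub=hsv[y:y+h,x:x+w]; b=((sub[...,2]>120)&(sub[...,1]<60)).astype(np.uint8)
n2,l2,s2,c2=cv2.connectedComponentsWithStats(b)
for k in range(1,n2):
    if 15<s2[k,4]<3000: print('bright',c2[k]+[x,y],s2[k,4],onplane(f,c2[k]+[x,y],28)[0,:2])
E
```

```text
pos [ 680.4 -216.7  227.5] head 168.9 F [-0.2 -0.2  0. ] w 85.4 j6 -1.79 t 33.0
units [2.8 0.1 3.2] turn -0.02
[[318.   34.9]
 [319.7 132.8]
 [319.8 134.4]
 [317.9 217.1]]
handle comp 7 [ 304   44   30   95 2657] [318.5  91.9]
[[307, 44], [304, 135], [331, 138], [333, 46]]
[[ 533.3 -194.6]
 [ 610.3 -212.4]
 [ 617.2 -190.5]
 [ 539.1 -173.6]]
((575.1235961914062, -193.02212524414062), (24.27302360534668, 81.71632385253906), 78.7561264038086)
bright [319.1  64.1] 85 [ 552.8 -188.1]
bright [318.5 116.4] 85 [ 597.1 -197.3]
```

```bash
python3 - <<'E'
from h import *
import pickle
np.set_printoptions(precision=1,suppress=True)
f=pickle.load(open('sc.pkl','rb'));w=pickle.load(open('w1.pkl','rb'))
for a,b in(((319.1,64.1),(273,245.7)),((318.5,116.4),(268,274.7))): print(tri(f,a,w,b))
to((575,-193,30),168.6)
S,D=pickle.load(open('sd.pkl','rb'))
for n,q,b in(('scene',S,(386,224)),('side',D,(352,184))):
    x,y=b; v=cv2.cvtColor(q['pixels'],cv2.COLOR_BGR2HSV)[y-12:y+20,x-12:x+13,2]; print(n); print(v[::3,::2])
E
```

```text
(array([ 553.3, -187.9,   30.7]), [0.40113044191282904, 0.40113044191300234])
(array([ 597.3, -196.9,   30. ]), [0.44951679577015513, 0.44951679577002174])
pos [ 680.4 -216.8  227.5] head 168.9 F [0.4 0.  0.1] w 85.1 j6 -1.79 t 33.05
units [2.7 0.1 4.9] turn 0.05
scene
[[110  67  71  67  68  69  81  82  80  74 147 236 230]
 [226 170 108  67  68  72  76  74 191 234 229 229 228]
 [223 227 222 179 104  81 209 233 230 228 229 229 226]
 [229 229 230 230 230 231 232 230 229 228 226 224 220]
 [229 229 228 230 213  16  15 162 227 224 223 217 218]
 [229 229 228 230 178   7   9 164 223 218 219 228 229]
 [230 229 229 233  25   5   0 212 221 228 229 229 229]
 [229 227 228 219   1  10  68 234 229 229 228 228 229]
 [228 228 223 187  79  55 172 230 229 229 229 228 227]
 [222 217 222 214 139 188 216 229 229 229 226 224 227]
 [223 230 231 237 129 188 208 229 226 225 227 224 221]]
side
[[209 211 211 210 210 207 208 207 204 201 200 196 186]
 [209 211 210 210 209 207 208 207 204 200 202 204 205]
 [208 212 212 211 210 207 208 206 204 201 200 204 206]
 [208 211 212 211 210 202 192 197 202 201 199 203 206]
 [205 212 209 210 200 127  70 103 172 198 200 202 205]
 [205 211 213 211 191  92  59  67  74 136 189 190 187]
 [203 210 211 212 189  89  64  82  79  74  82  79  79]
 [203 211 212 209 173  79  64  67  63  60  62  65  64]
 [202 210 212 207 141  65  61  58  58  56  59  64  69]
 [202 206 212 206 148  69  62  59  58  58  64  83  69]
 [202 208 212 206 135  62  58  56  59  62  94  75  59]]
```

{"api": "servo_tool", "payload": {"steps": [[[0.9, 0.03, 0.5], 0.05, 1], [[0.9, 0.03, 0.8], 0, 1], [[0.9, 0.02, 0.8], 0, 0.5], [[0, 0, 0.8], 0, 0.2], [[0, 0, 0.8], 0, 0.2]], "grip_force": 60}}

```text
t: 33.55
eef_pos: [574.2, -192.8, 79.1]
eef_rot: [0.099, 0.995, -0.0, 0.001]
wrist_force: [0.4, 0.7, 0.5]
grip_width: 51.3
grasp_force: 0.0
```

{"api": "servo_tool", "payload": {"steps": [[[0, 0, 0.6], 0, 0.2], [[0, 0, 0.4], 0, 0.2], [[0, 0, 0.2], 0, 0.2], [[0, 0, 0], 0, 0.2]]}}

```text
t: 33.95
eef_pos: [574.6, -192.8, 30.8]
eef_rot: [0.099, 0.995, 0.0, -0.001]
wrist_force: [-0.8, 0.7, 0.2]
grip_width: 51.3
grasp_force: 0.0
```

```bash
python3 -c "
from h import *
to((575,-193,30),168.6)"
```

```text
pos [ 574.6 -192.8   30.8] head 168.7 F [-0.8  0.7  0.2] w 51.3 j6 -1.82 t 33.95
units [-0.01  -0.003  0.02 ] turn 0.01
```

{"api": "servo_tool", "payload": {"steps": [[[0, 0, 0], 0, -1], [[0, 0, 0], 0, -1], [[0, 0, 0], 0, -1], [[0, 0, 0], 0, -1], [[0, 0, -0.3], 0, -1]]}}

```text
t: 34.45
eef_pos: [574.5, -192.7, 43.3]
eef_rot: [0.098, 0.995, 0.0, -0.001]
wrist_force: [-0.0, -0.7, -0.8]
grip_width: 24.6
grasp_force: 59.3
```

{"api": "servo_tool", "payload": {"steps": [[[0, 0, -0.6], 0, -1], [[0, 0, -0.7], 0, -1], [[0, 0, -0.7], 0.21, -1], [[0.15, 0.75, 0], 0, -1], [[0.16, 0.79, 0], 0, -1]]}}

```text
t: 34.95
eef_pos: [576.4, -130.1, 125.6]
eef_rot: [0.11, 0.994, -0.0, 0.001]
wrist_force: [0.8, 0.2, -2.8]
grip_width: 24.6
grasp_force: 59.4
```

{"api": "servo_tool", "payload": {"steps": [[[0.16, 0.79, 0], 0, -1], [[0.16, 0.79, 0], 0, -1], [[0.16, 0.79, 0], 0, -1], [[0.16, 0.8, 0], 0, -1], [[0.16, 0.8, 0], 0, -1]]}}

```text
t: 35.45
eef_pos: [579.2, 33.2, 124.7]
eef_rot: [0.109, 0.994, -0.0, 0.0]
wrist_force: [1.1, -0.3, -2.3]
grip_width: 25.0
grasp_force: 59.4
```

{"api": "servo_tool", "payload": {"steps": [[[0.16, 0.8, 0], 0, -1], [[0, 0, 0], 0, -1], [[0, 0, 0], 0, -1]]}}

```text
t: 35.75
eef_pos: [579.9, 65.0, 124.4]
eef_rot: [0.108, 0.994, -0.0, 0.0]
wrist_force: [-0.5, -0.8, -1.2]
grip_width: 24.9
grasp_force: 59.4
```

```bash
python3 - <<'E'
from h import *
import pickle
np.set_printoptions(precision=3,suppress=True)
to((580.1,64.6,59),167.45)
np.set_printoptions(precision=1,suppress=True)
# check the held scraper: rivets and blade in scene view
f=grab('wrist');S=grab('scene');pickle.dump((f,S),open('held.pkl','wb'))
p=np.array(robot.observe()['eef_pos']);u=np.array([.976,-.217,0]);v=np.array([.217,.976,0])
T=p-[0,0,30]; print('tip corner exp px',[proj(S,[T+u*117.5+v*k+[0,0,4]])[0] for k in(-27,27)])
hsv=cv2.cvtColor(S['pixels'],cv2.COLOR_BGR2HSV)
c=proj(S,[T+u*80+[0,0,4]])[0].astype(int);print(c)
m=((hsv[...,1]<70)&(hsv[...,2]>110)).astype(np.uint8);n,l,st,ce=cv2.connectedComponentsWithStats(m);i=l[c[1],c[0]];print(st[i],ce[i])
cs=max(cv2.findContours((l==i).astype(np.uint8),0,2)[0],key=cv2.contourArea)[:,0];ap=cv2.approxPolyDP(cs,3,True)[:,0];print(ap.tolist());print(onplane(S,ap,T[2]+4))
E
```

```text
pos [579.9  65.  124.4] head 167.6 F [-0.5 -0.8 -1.2] w 24.9 j6 -1.37 t 35.75
units [-0.005 -0.01   1.635] turn 0.03
tip corner exp px [array([358.8, 256.5]), array([379.2, 247.8])]
[360 240]
[342 224  37  34 640] [359.7 241.7]
[[357, 224], [355, 230], [342, 235], [360, 257], [378, 248]]
[[615.2  76.3  98. ]
 [625.9  59.6  98. ]
 [617.7  25.8  98. ]
 [691.5  13.2  98. ]
 [699.2  62.4  98. ]]
```

{"api": "servo_tool", "payload": {"steps": [[[0.1, -0.01, 0.6], 0.02, -1], [[0, 0, 0.5], 0, -1], [[0, 0, 0.35], 0, -1], [[0, 0, 0.14], 0, -1], [[0, 0, 0.03], 0, -1]]}}

```text
t: 36.35
eef_pos: [576.1, 64.4, 58.8]
eef_rot: [0.11, 0.994, -0.0, -0.0]
wrist_force: [0.2, 0.9, 0.5]
grip_width: 24.4
grasp_force: 59.6
```

{"api": "servo_tool", "payload": {"steps": [[[0, 0, 0], 0, -1], [[-0.2, 0, 0], 0, -1], [[-0.2, 0, 0], 0, -1], [[-0.2, 0, 0], 0, -1], [[0, 0, 0], 0, -1]]}}

```text
t: 36.85
eef_pos: [600.5, 59.3, 58.7]
eef_rot: [0.11, 0.994, -0.0, 0.0]
wrist_force: [-0.3, 0.4, -1.9]
grip_width: 24.7
grasp_force: 59.5
```

```bash
cat >> h.py <<'E'
def hold():
    s=robot.observe(); p=np.array(s['eef_pos'])[:2]-[708.5,36]; t=np.radians(-12.55); c,n=np.cos(t),np.sin(t)
    print('tip in holder',round(c*p[0]+n*p[1]+117.5,1),round(-n*p[0]+c*p[1],1),'T',np.round(s['ft_torque'],2))
E
python3 -c "
from h import *
to((652.4,48.5,54),167.45);hold()"
```

```text
pos [600.5  59.3  58.7] head 167.4 F [-0.3  0.4 -1.9] w 24.7 j6 -1.38 t 36.85
units [-1.325  0.019  0.119] turn -0.01
tip in holder 7.0 -0.7 T [-0.02  0.05 -0.01]
```

{"api": "servo_tool", "payload": {"steps": [[[-0.2, 0.01, 0.06], 0, -1], [[-0.2, 0.01, 0.06], 0, -1], [[-0.2, 0, 0], 0, -1], [[-0.2, 0, 0], 0, -1], [[0, 0, 0], 0, -1]]}}

```text
t: 37.35
eef_pos: [632.5, 53.3, 54.8]
eef_rot: [0.11, 0.994, 0.0, 0.001]
wrist_force: [3.4, -0.7, 7.7]
grip_width: 25.3
grasp_force: 60.8
```

```bash
python3 -c "
from h import *
to((652.4,48.5,53),167.45);hold()"
```

```text
pos [632.5  53.3  54.8] head 167.4 F [ 3.4 -0.7  7.7] w 25.3 j6 -1.39 t 37.35
units [-0.512 -0.008  0.047] turn -0.01
tip in holder 39.5 0.4 T [-0.09 -0.69  0.01]
```

{"api": "servo_tool", "payload": {"steps": [[[-0.12, 0, 0], 0, -1], [[-0.12, 0, 0], 0, -1], [[-0.12, 0, 0], 0, -1], [[-0.08, 0, 0], 0, -1], [[0, 0, 0], 0, -1]]}}

```text
t: 37.85
eef_pos: [649.0, 49.6, 54.9]
eef_rot: [0.11, 0.994, 0.0, 0.001]
wrist_force: [-2.8, 0.7, 11.4]
grip_width: 24.9
grasp_force: 61.3
```

{"api": "servo_tool", "payload": {"steps": [[[-0.04, 0, 0], 0, -1], [[-0.04, 0, 0], 0, -1], [[0, 0, 0], 0, -1]]}}

```text
t: 38.15
eef_pos: [651.7, 49.1, 54.9]
eef_rot: [0.11, 0.994, 0.0, 0.0]
wrist_force: [-4.6, 1.8, 13.2]
grip_width: 24.5
grasp_force: 61.4
```

```bash
python3 -c "
from h import *
to((652.4,48.5,53),167.45);hold()"
```

```text
pos [651.7  49.1  54.9] head 167.4 F [-4.6  1.8 13.2] w 24.5 j6 -1.39 t 38.15
units [-0.019 -0.01   0.046] turn -0.01
tip in holder 59.2 0.4 T [ 0.14  0.76 -0.  ]
```

{"api": "servo_tool", "payload": {"steps": [[[-0.04, 0, 0], 0, -1], [[-0.04, 0, 0], 0, -1], [[0, 0, 0], 0, -1]]}}

```text
t: 38.45
eef_pos: [652.8, 48.9, 54.8]
eef_rot: [0.109, 0.994, 0.0, -0.002]
wrist_force: [-27.1, 2.9, 26.6]
grip_width: 24.9
grasp_force: 63.0
```

```bash
python3 -c "
from h import *
to((652.4,48.5,53),167.45);hold()"
```

```text
pos [652.8  48.9  54.8] head 167.4 F [-27.1   2.9  26.6] w 24.9 j6 -1.39 t 38.45
units [ 0.008 -0.011  0.046] turn -0.0
tip in holder 60.4 0.5 T [ 0.62  4.2  -0.01]
```

{"api": "servo_tool", "payload": {"steps": [[[0.04, 0, 0], 0, -1], [[0, 0, 0], 0, 0], [[0, 0, 0], 0, 0.1], [[0, 0, 0], 0, 0.1], [[0, 0, -0.3], 0, 0.1]]}}

```text
t: 38.95
eef_pos: [651.9, 48.6, 64.6]
eef_rot: [0.11, 0.994, -0.0, -0.001]
wrist_force: [0.1, -0.3, -0.3]
grip_width: 47.2
grasp_force: 0.0
```

{"api": "servo_tool", "payload": {"steps": [[[0, 0, -0.7], 0, 0.1], [[0, 0, -0.8], 0, 0.1], [[0, 0, -0.8], 0, 0.1], [[0, 0, -0.8], 0, 0.1], [[0, 0, -0.8], 0, 0.1]]}}

```text
t: 39.45
eef_pos: [652.5, 48.6, 224.3]
eef_rot: [0.11, 0.994, -0.0, 0.0]
wrist_force: [-0.4, 0.1, -0.0]
grip_width: 47.0
grasp_force: 0.0
```

{"api": "servo_tool", "payload": {"steps": [[[-0.9, 0, -0.4], 0, 0.1], [[-0.9, 0, 0], 0, 0.1], [[-0.9, 0, 0], 0, 0.1], [[0, 0, 0], 0, 0.1], [[0, 0, 0], 0, 0.1]]}}

```text
t: 39.95
eef_pos: [758.2, 24.8, 237.4]
eef_rot: [0.11, 0.994, -0.0, -0.001]
wrist_force: [0.3, 0.3, -0.0]
grip_width: 46.6
grasp_force: 0.0
```

```bash
python3 - <<'E'
from h import *
import pickle
np.set_printoptions(precision=1,suppress=True)
to((652.4,48.5,53),167.45)
f=grab('wrist');S=grab('scene');D=grab('side')
hx=lambda x,y,z:np.array([708.5+x*.976+y*.217,36-x*.217+y*.976,z])
hsv=cv2.cvtColor(f['pixels'],cv2.COLOR_BGR2HSV)
c=proj(f,[hx(-57.5,0,50)])[0].astype(int); print(c)
m=cv2.morphologyEx((hsv[...,2]<75).astype(np.uint8),cv2.MORPH_CLOSE,np.ones((9,9)));n,l,st,ce=cv2.connectedComponentsWithStats(m)
i=l[c[1],c[0]];print('comp',i,st[i])
x,y,w,h=st[i,:4];sub=hsv[y:y+h,x:x+w];n2,l2,s2,c2=cv2.connectedComponentsWithStats(((sub[...,2]>110)&(sub[...,1]<60)).astype(np.uint8))
for k in range(1,n2):
    if 30<s2[k,4]<600:
        q=onplane(f,c2[k]+[x,y],51)[0,:2]-[708.5,36]; print('rivet',s2[k,4],q[0]*.976-q[1]*.217,q[0]*.217+q[1]*.976)
k=702.7+72*np.cos(np.radians(137.1)),92.6+72*np.sin(np.radians(137.1))
for nm,q in(('w',f),('scene',S),('side',D)):
    b=proj(q,[[*k,78]])[0].astype(int); nb=cv2.cvtColor(q['pixels'],cv2.COLOR_BGR2GRAY)[max(b[1]-2,0):b[1]+3,b[0]-2:b[0]+3]; print(nm,b,nb.mean() if nb.size else None)
# blocks in carton: white blobs in scene
hs=cv2.cvtColor(S['pixels'],cv2.COLOR_BGR2HSV)[115:215,325:445]
n3,l3,s3,c3=cv2.connectedComponentsWithStats(((hs[...,1]<60)&(hs[...,2]>130)).astype(np.uint8))
print([( (c3[i]+[325,115]).round(),s3[i,4]) for i in range(1,n3) if s3[i,4]>15])
# mat/tray in the scene
E
```

```text
pos [758.2  24.8 237.4] head 167.4 F [ 0.3  0.3 -0. ] w 46.6 j6 -1.42 t 39.95
units [2.7 0.  4.6] turn -0.01
[314  88]
comp 6 [ 300   40   32   99 2800]
rivet 83 -80.34257120882104 0.2048535743554396
rivet 100 -35.502824564055594 0.32581684543673006
w [434  61] 71.28
scene [385 224] 19.16
side [352 184] 88.88
[(array([418., 117.]), np.int32(40)), (array([432., 134.]), np.int32(314)), (array([372., 146.]), np.int32(66)), (array([414., 173.]), np.int32(79)), (array([378., 181.]), np.int32(30))]
```

```bash
python3 -c "
from cell import close_job
print(close_job())"
```

```text
the job is handed in; nothing more can be done
None
```

The job is handed in at about 40 s of the 210 s. My last measurements put both blocks at rest in the carton (one standing on end), the tray flat on its mat, the guard at its end stop and the scraper against the slot's stop. The gripper is clear of everything and the pen cup is still standing, but `close_job` returned no verdict.

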